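# Cover two piles of pans whose height must be felt

## Robot

A 6-joint arm with a two-finger parallel gripper is mounted at the origin on a cart in front of the work surface, level with it; the furniture and walls round the work are solid. World frame = base frame: x ahead of the robot, y to its left, z up, the work surface at z = 0. Lengths are in m, angles in degrees, forces in N, time in s.
With the tool pointing down it reaches from about 0.3 to 0.75 m from the base axis. Payload 8.5 kg.
Tool frame: the origin (TCP) lies between the finger pads; the fingertips stand 8 mm ahead of it and the grasp point (between the pads) lies 11 mm behind it; y points along the fingers, z is the direction in which the jaws open and shut, and the axes are right-handed (so a half turn about y gives the same grasp; the last joint's range is limited). The gripper opens to 85 mm and grips with 20 to 120 N. Pads are 22 mm wide; open, the fingers measure 114 mm over their backs; the gripper's body (76 mm by 85 mm) begins 54 mm behind the grasp point. The pads swing forward as they close: fully open they stand 13 mm farther back than shut.
Start: joints at [56.763, 21.807, 74.336, -0, 83.858, -12.336], TCP at [0.196, 0.514, 0.239] pointing down, gripper open.
Joint ranges: [-178.18, 178.18], [-50.72, 133.34], [12.68, 142.11], [-81.47, 261.47], [9.98, 163.14], [-165.26, 165.26]. Speed limits (degrees/s): [136.94, 136.94, 180, 180, 180, 180].

## Interface

Orientations are given as a 3x3 rotation matrix whose columns are the frame's x, y, z axes.
In Python, from rig import env, get_image gives the robot as it stands.
- The arm moves only by the tool move_arm, never from a script. Its argument "targets" is one flat list of numbers, 6 for each row, row after row: the shift along the tool's x, y, z in mm, then the turn, a rotation vector about the tool's x, y, z in rad. A call has exactly 5 rows; each row shifts and turns the commanded pose from where the row before left it, along the tool's axes as they then stand; what a row does not reach is not made up. A row lasts 1/8 s, in which the tool goes at most 62.5 mm and 10.7 degrees, less where a joint would pass 70% of its speed; a pose out of reach is approached as far as the arm can. A call is refused whole if a number of a shift passes 62.5 or a number of a turn 0.188, either way. A call with a gripper value outside its range is refused whole. "hand" is the opening, from -1 (shut) to 1 (fully open), so that 0 is half open, set as the call begins (left out, the last holds). The fingers move at their own pace and stop on an object; "squeeze" is the grip in N (left out, the last holds). Time passes only in rows, so rows that do not move let the fingers close, or fill a call up. It gives the time, the measured TCP pose, the force and the opening at its end, in the units of the state.
- env.observe(): the state, without advancing time (a new reading comes with each control period).
- get_image(name): name is "side" or "top"; returns a dict with "pixels" (384x512x3 uint8, red, green, blue), "z_map" (384x512 float32, m along the optical axis (not along the pixel's ray), 0 where there is no reading), "intrinsics" (3x3 intrinsics, pixels), "R" (3x3) and "t" (3): a world point X has camera coordinates R X + t. Camera axes: x right, y down, z forward; pixel columns grow to the right and rows downward; lengths in m; the calibration is good to about 2 mm. A picture is of the moment at which its call begins.
- env.close_job(): hands the job in, once; it reports no verdict.
The state is a dict: "time_s": time; "q": joint angles; "qvel": joint speeds; "joint_efforts": joint torques, N m; "position": TCP position; "tool_rot": TCP orientation; "ft_force": force on the tool from outside, world axes, zero at the start; "wrist_torque": the same for the moment, N m; "grip_width": finger opening in m.
Only numpy, scipy, OpenCV 4.12 (cv2) and the standard library are available. Lean on these libraries where they do the work, as an engineer would, in place of code of your own. Each camera call takes 0.05 s, during which the arm holds its last target.

## Task

Cover the two piles of clean pans with the matching lids from the sloping stands: the large lid on the large pile first, then the small lid on the small pile. Lower each lid level and square over its pile, gently, until you feel it rest on the top pan before you let go of it, so that its edges line up with the rim. Do not push away or knock over the things standing around.

Things in the scene. Friction and masses are not known exactly. Their poses are not given: they have to be found in the camera images.
- lid_large: The large loose steel lid: plate 160 (x) x 130 (y) mm, 5 mm thick, panel raised 2 mm on it; 0.17-0.35 kg. Origin: centre of its underside, z out of its top. Black handle in the middle: upright flat-sided fin 60 mm along x, 16 mm thick along y, top at z = 48 mm, foot 70 x 26 mm up to z = 11 mm; pinch it across y near z = 36 mm. Starts lying on its stand, tilted 27 degrees, x up the slope.
- pans_large: The large pile of nested steel pans, fixed. Origin: centre of its underside on the table, z up. Rims 160 (x) x 130 (y) mm like lid_large, level flanges 13 mm wide; the lid lies flat on the topmost. How high it is is not known: the top rim is 70 to 102 mm above the table, different for each pile; it gives a millimetre or two when pressed.
- stand_large: Fixed sloping sheet-metal stand carrying lid_large: panel 172 x 140 mm rising at 27 degrees along its +x, lip 12 mm high at the lower edge, top edge 99 mm above the table. Origin on the table under the panel's middle, which is 59 mm up.
- lid_small: The small loose steel lid: plate 130 (x) x 80 (y) mm, 5 mm thick, panel raised 2 mm on it; 0.17-0.35 kg. Origin: centre of its underside, z out of its top. Black handle in the middle: upright flat-sided fin 60 mm along x, 16 mm thick along y, top at z = 48 mm, foot 70 x 26 mm up to z = 11 mm; pinch it across y near z = 36 mm. Starts lying on its stand, tilted 27 degrees, x up the slope.
- pans_small: The small pile of nested steel pans, fixed. Origin: centre of its underside on the table, z up. Rims 130 (x) x 80 (y) mm like lid_small, level flanges 13 mm wide; the lid lies flat on the topmost. How high it is is not known: the top rim is 70 to 102 mm above the table, different for each pile; it gives a millimetre or two when pressed.
- stand_small: Fixed sloping sheet-metal stand carrying lid_small: panel 142 x 90 mm rising at 27 degrees along its +x, lip 12 mm high at the lower edge, top edge 86 mm above the table. Origin on the table under the panel's middle, which is 52 mm up.
- chilli_shaker: Bystander: glass shaker with a domed chrome cap, 65 mm across, 100 mm high; origin at the centre of its underside. Not to be knocked over or pushed away.
- tomato_tin: Bystander: tin, 57 mm across, 72 mm high; origin at the centre of its underside. Not to be knocked over or pushed away.
- squeeze_oil: Bystander: squeeze bottle with nozzle up, 55 mm across, 225 mm high, standing alone behind the work (not those in the back left corner); origin at the centre of its underside. Not to be knocked over or pushed away.
- pepper_mill: Bystander: dark wooden pepper mill, 58 mm across, 170 mm high, standing alone behind the work (not the one in the back left corner); origin at the centre of its underside. Not to be knocked over or pushed away.
- garlic_b: Bystander: garlic bulb, 54 mm across, 53 mm high; origin at the centre of its underside. Not to be knocked over or pushed away.
- olive_jar: Bystander: glass jar with a black cap, 64 mm across, 94 mm high; origin at the centre of its underside. Not to be knocked over or pushed away.
Not all that is in view belongs to the job. What is shaped like the lid_large but orange is not meant.

How it is judged:
By the outcome, as a careful person would: the job done as asked, in the order asked, and still so for the second after the job is handed in, with the robot touching nothing.
It also fails if it takes over 67 s, if anything falls off the work surface, if the arm or the gripper's body presses on something with over 40 N, if the wrist force passes 120 N, or if a joint passes its speed limit or range.

## Working session

There is one attempt and no reset: what is moved stays moved. The work goes in short steps, Python scripts to look and compute and a tool call to move; the robot and the scene stay as the last step left them, time stands still between calls to the robot, and variables do not carry over. Pictures are saved under pics/ and viewed, and the job is handed in when it is done.

Besides the shell and the picture viewer there is one more tool, called after "Call:" in YAML: its name, and indented under it one key for each argument. move_arm: Moves the arm, as the interface text tells. Its arguments: {"type":"object","properties":{"targets":{"type":"array"},"hand":{"type":"number"},"squeeze":{"type":"number"}},"required":["targets"]}

```bash
ls; mkdir -p pics; cat > h.py <<'E'
import numpy as np, cv2
from rig import env, get_image
def save(n,p,crop=None,s=1):
    im=get_image(n); np.savez('pics/'+p+'.npz',**im)
    a=im['pixels'][:,:,::-1]
    cv2.imwrite('pics/'+p+'.png',a if s==1 else cv2.resize(a,None,fx=s,fy=s,interpolation=cv2.INTER_CUBIC))
def load(p): return dict(np.load('pics/'+p+'.npz'))
def crop(p,o,u0,v0,u1,v1,s):
    a=load(p)['pixels'][v0:v1,u0:u1,::-1]; cv2.imwrite('pics/'+o+'.png',cv2.resize(a,None,fx=s,fy=s,interpolation=cv2.INTER_CUBIC))
def cloud(im):
    z=im['z_map'].astype(float); K=im['intrinsics']; v,u=np.mgrid[:384,:512]
    P=np.stack([(u-K[0,2])/K[0,0]*z,(v-K[1,2])/K[1,1]*z,z],-1)
    W=(P-im['t'])@im['R']; W[z==0]=np.nan; return W
E
python3 - <<'E'
from h import *
save('top','top0',s=1.5);save('side','side0',s=1.5)
s=env.observe(); print(s)
for p in('top0','side0'):
    i=load(p); print(i['intrinsics'].round(1),i['R'].round(3),(-i['R'].T@i['t']).round(3))
E
```

```text
pics
{'time_s': 0.1, 'q': array([ 5.67625025e+01,  2.18382002e+01,  7.43779291e+01, -8.82111384e-04,
        8.38588441e+01, -1.23362617e+01]), 'qvel': array([-0.04520117, -0.07425382, -0.1542696 , -0.08042768, -0.03199943,
        0.10439504]), 'joint_efforts': array([ 3.24732129e-03, -4.49218440e+01, -2.31654936e+01, -1.19506008e-04,
        3.69127578e-03,  5.66740391e-05]), 'position': array([0.19608967, 0.5135946 , 0.23877809]), 'tool_rot': array([[ 9.34197278e-01, -7.04416930e-04,  3.56756149e-01],
       [-3.56756747e-01, -1.10285341e-03,  9.34196664e-01],
       [-2.64614210e-04, -9.99999144e-01, -1.28158815e-03]]), 'ft_force': array([-0.84218565, -1.11376483,  0.03855306]), 'wrist_torque': array([0.00576503, 0.02645166, 0.01723037]), 'grip_width': 0.08528511017876607}
[[433.2   0.  251.4]
 [  0.  433.2 188.5]
 [  0.    0.    1. ]] [[ 0.009 -1.    -0.014]
 [-0.983 -0.006 -0.181]
 [ 0.181  0.015 -0.983]] [ 0.338 -0.004  1.236]
[[498.4   0.  253. ]
 [  0.  498.4 182.7]
 [  0.    0.    1. ]] [[ 0.943 -0.333  0.002]
 [-0.132 -0.377 -0.917]
 [ 0.306  0.864 -0.399]] [ 0.061 -1.466  0.731]
```

View pics/top0.png

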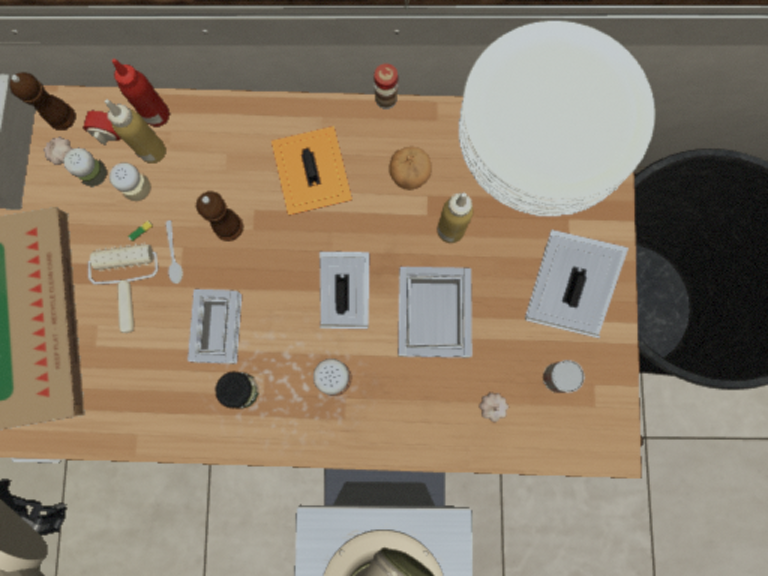

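View pics/side0.png

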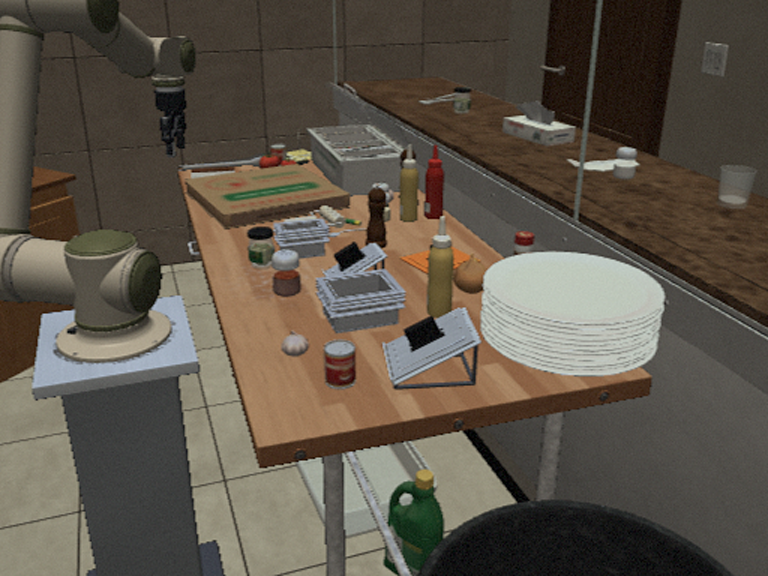

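The large steel lid is at (577,285) in the enlarged top view and the small one at (344,290). The pans are at (435,312) for the large pile and (214,326) for the small. The candidates for "large lid" are the steel lid on its stand at (577,285), the orange plate with a handle at (311,170), which is excluded, and the small lid at (344,290). I choose (577,285), and crop in to check it.

```bash
python3 - <<'E'
from h import *
a=load('top0')['pixels'][:,:,::-1]
def c(u0,v0,u1,v1): return cv2.resize(a[v0:v1,u0:u1],(400,300),interpolation=cv2.INTER_CUBIC)
# 100x75 crops
t=np.vstack([np.hstack([c(335,150,435,225),c(240,170,340,245)]),np.hstack([c(180,155,280,230),c(93,180,193,255)])])
cv2.imwrite('pics/crops.png',t)
W=cloud(load('top0'))
np.set_printoptions(suppress=True,precision=3,linewidth=200)
for n,(u,v) in dict(Ll=(385,190),Sl=(228,193),Lp=(290,208),Sp=(143,217),table=(215,255)).items():
    print(n,W[v,u])
# height maps
z=W[:,:,2]
h=cv2.applyColorMap((np.clip(z/0.15,0,1)*255).astype(np.uint8),cv2.COLORMAP_JET)
cv2.imwrite('pics/h.png',cv2.resize(h[120:300,80:450],None,fx=2.1,fy=2.1,interpolation=cv2.INTER_NEAREST))
E
```

```text
Ll [ 0.544 -0.339  0.106]
Sl [0.534 0.076 0.101]
Lp [ 0.505 -0.094  0.029]
Sp [0.477 0.319 0.028]
table [0.371 0.107 0.097]<stdin>:13: RuntimeWarning: invalid value encountered in cast
```

View pics/crops.png

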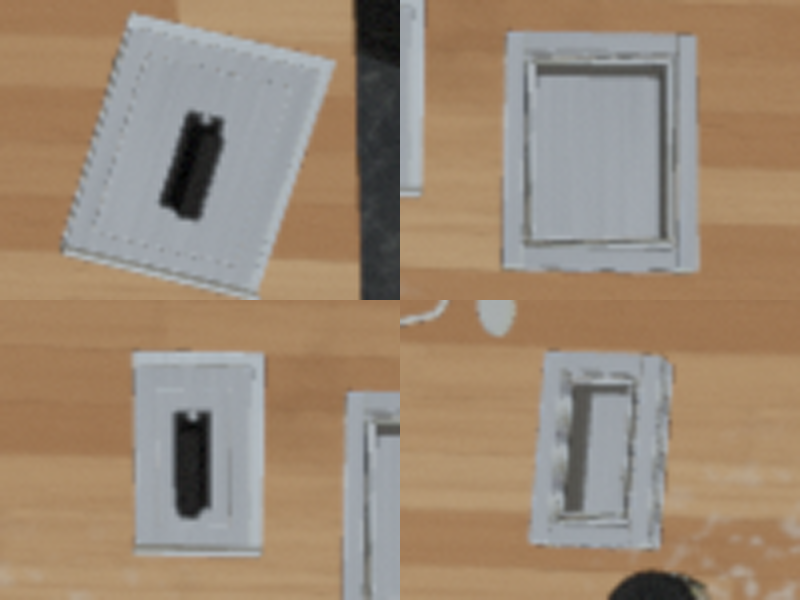

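View pics/h.png

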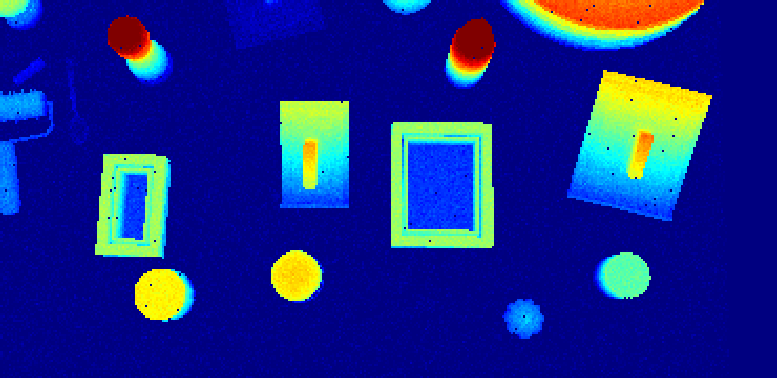

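```bash
cat > fit.py <<'E'
from h import *
np.set_printoptions(suppress=True,precision=4,linewidth=200)
def rim(W,c,half=(0.11,0.09)):
    m=(abs(W[...,0]-c[0])<half[0])&(abs(W[...,1]-c[1])<half[1])&(W[...,2]>.06)&(W[...,2]<.115)
    z=W[m][:,2]; h,e=np.histogram(z,np.arange(.06,.115,.001)); 
    zt=e[h.argmax()]; P=W[m&(abs(W[...,2]-zt)<.008)]
    for k in range(5):
        A=np.c_[P[:,:2],np.ones(len(P))]; p=np.linalg.lstsq(A,P[:,2],rcond=None)[0]; r=P[:,2]-A@p; P=P[abs(r)<.004]
    zc=np.median(P[:,2]); (cx,cy),(w,hh),a=cv2.minAreaRect((P[:,:2]*1000).astype(np.float32))
    return P,zc,p,(cx,cy,w,hh,a)
if __name__=='__main__':
    W=cloud(load('top0'))
    for n,c in dict(L=(.5,-.09),S=(.477,.315)).items():
        P,zc,p,r=rim(W,c,(.11,.09) if n=='L' else (.09,.07)); print(n,len(P),zc,p,r)
    for n,c,hx,hy in(('L',(.54,-.34),.12,.12),('S',(.53,.07),.09,.055)):
        m=(abs(W[...,0]-c[0])<hx)&(abs(W[...,1]-c[1])<hy)&(W[...,2]>.02); P=W[m]
        # plane by ransac
        rng=np.random.default_rng(0);best=0
        for k in range(600):
            a=P[rng.choice(len(P),3,False)]; nn=np.cross(a[1]-a[0],a[2]-a[0]); nn/=np.linalg.norm(nn)+1e-12
            d=abs((P-a[0])@nn); s=(d<.0025).sum()
            if s>best and abs(nn[2])<.95: best=s;b=(nn*np.sign(nn[2]),a[0])
        for k in range(3):
            Q=P[abs((P-b[1])@b[0])<.003]; o=Q.mean(0); nn=np.linalg.svd(Q-o)[2][2]; nn*=np.sign(nn[2]); b=(nn,o)
        ex=np.array([0,0,1])-nn*nn[2]; ex/=np.linalg.norm(ex); ey=np.cross(nn,ex)
        L=np.c_[(P-o)@ex,(P-o)@ey,(P-o)@nn]*1000
        print('lid',n,'n',nn,'tilt',np.degrees(np.arccos(nn[2])),'o',o,'az',np.degrees(np.arctan2(ex[1],ex[0])))
        h,e=np.histogram(L[:,2],np.arange(-14,50,1)); print(dict(zip(e.round(),h)))
        Q=L[abs(L[:,2])<4][:,:2]; print('plate rect',cv2.minAreaRect(Q.astype(np.float32)))
        F=L[(L[:,2]>32)&(L[:,2]<48)]; F=F[abs(F[:,0])<60]; print('fin',len(F),np.median(F[F[:,2]>37][:,2]),cv2.minAreaRect(F[F[:,2]>37][:,:2].astype(np.float32)))
        q=cv2.minAreaRect(F[F[:,2]>37][:,:2].astype(np.float32))[0]
        print('fin top world',o+ex*q[0]/1e3+ey*q[1]/1e3+nn*.041,'ex',ex,'ey',ey)
E
python3 fit.py
```

```text
L 1004 0.07888837430733281 [-0.0018  0.0037  0.0801] (500.6446533203125, -90.413818359375, 160.72129821777344, 129.21395874023438, 0.1374054104089737)
S 689 0.07957081472335047 [0.0002 0.0052 0.0779] (471.9383850097656, 309.081787109375, 81.7841796875, 130.28858947753906, 88.63954162597656)
lid L n [-0.4434  0.0979  0.891 ] tilt 27.005709403967305 o [ 0.5529 -0.3451  0.0658] az -12.445261816940816
{np.int64(-14): np.int64(0), np.int64(-13): np.int64(2), np.int64(-12): np.int64(3), np.int64(-11): np.int64(6), np.int64(-10): np.int64(13), np.int64(-9): np.int64(39), np.int64(-8): np.int64(70), np.int64(-7): np.int64(97), np.int64(-6): np.int64(134), np.int64(-5): np.int64(142), np.int64(-4): np.int64(188), np.int64(-3): np.int64(276), np.int64(-2): np.int64(344), np.int64(-1): np.int64(359), np.int64(0): np.int64(351), np.int64(1): np.int64(352), np.int64(2): np.int64(263), np.int64(3): np.int64(165), np.int64(4): np.int64(111), np.int64(5): np.int64(67), np.int64(6): np.int64(30), np.int64(7): np.int64(21), np.int64(8): np.int64(9), np.int64(9): np.int64(6), np.int64(10): np.int64(4),
[... 2845 characters left out ...]
4(2), np.int64(36): np.int64(2), np.int64(37): np.int64(1), np.int64(38): np.int64(4), np.int64(39): np.int64(10), np.int64(40): np.int64(17), np.int64(41): np.int64(26), np.int64(42): np.int64(20), np.int64(43): np.int64(19), np.int64(44): np.int64(21), np.int64(45): np.int64(5), np.int64(46): np.int64(5), np.int64(47): np.int64(1), np.int64(48): np.int64(1)}
plate rect ((-0.5860824584960938, -1.1039848327636719), (88.3027572631836, 143.4022674560547), 88.88922882080078)
fin 142 42.405836160576534 ((-2.1769161224365234, 3.3757400512695312), (13.955214500427246, 59.779754638671875), 88.04129028320312)
fin top world [0.5205 0.0799 0.0945] ex [0.8951 0.0197 0.4454] ey [-0.0221  0.9998  0.    ]
```

```bash
python3 - <<'E'
from h import *
np.set_printoptions(suppress=True,precision=3,linewidth=200)
for p in('top0','side0'):
    W=cloud(load(p)); 
    for x0,y0 in((.38,-.1),(.4,.2),(.62,.1),(.35,-.3),(.48,-.22),(.5,.18)):
        m=(abs(W[...,0]-x0)<.03)&(abs(W[...,1]-y0)<.03)&(W[...,2]<.03); print(p,x0,y0,m.sum(),np.median(W[m][:,2]) if m.any() else 0)
W=cloud(load('top0'))
# tall things
for n,(u,v) in dict(oil=(305,134),mill=(140,136),shaker=(221,252),tin=(378,251),garlic=(329,271),olive=(157,260),onion=(273,111),plates=(370,78)).items():
    w=W[v,u]; m=(np.hypot(W[...,0]-w[0],W[...,1]-w[1])<.05)&(W[...,2]>.03); P=W[m]; print(n,w,P[:,:2].min(0),P[:,:2].max(0),np.percentile(P[:,2],98))
# side: project
i=load('side0'); 
for n,X in dict(finL=(.5338,-.3396,.1017),finS=(.5205,.0799,.0945),panL=(.5006,-.0904,.079),panLnear=(.4206,-.1554,.079),panLfar=(.58,-.1554,.079),panS=(.472,.309,.0795)).items():
    c=i['R']@np.array(X)+i['t']; uv=i['intrinsics']@c/c[2]; print(n,uv[:2])
crop('side0','sc',170,120,340,270,4.6)
E
```

```text
top0 0.38 -0.1 468 1.7864341513147684e-05
top0 0.4 0.2 445 -3.89934470639511e-05
top0 0.62 0.1 152 0.0001675207359211154
top0 0.35 -0.3 415 0.00018109407753926692
top0 0.48 -0.22 438 -0.00026454614287989514
top0 0.5 0.18 424 0.00021347294861469033
side0 0.38 -0.1 153 -0.0005093042712036333
side0 0.4 0.2 147 -0.8483594022481273
side0 0.62 0.1 122 -0.8478377013272211
side0 0.35 -0.3 193 -0.0005810640360809454
side0 0.48 -0.22 178 -0.0005586556130604017
side0 0.5 0.18 82 -0.0024921308905600315
oil [ 0.668 -0.12   0.197] [ 0.641 -0.154] [ 0.687 -0.099] 0.21968204432186847
mill [0.672 0.303 0.159] [0.649 0.282] [0.703 0.335] 0.16879957648407282
shaker [0.378 0.091 0.102] [0.353 0.064] [0.414 0.125] 0.10239862176041421
tin [ 0.385 -0.324  0.069] [ 0.359 -0.352] [ 0.415 -0.295] 0.07430975529341904
garlic [ 0.332 -0.197  0.045] [ 0.311 -0.223] [ 0.356 -0.177] 0.04907042680221951
olive [0.356 0.259 0.094] [0.325 0.231] [0.39  0.294] 0.09910906644513402
onion [ 0.773 -0.045  0.075] [ 0.743 -0.087] [ 0.82  -0.006] 0.08635543174230983
plates [ 0.857 -0.311  0.111] [ 0.808 -0.36 ] [ 0.907 -0.262] 0.11811892606808819
finL [278.118 215.259]
finS [229.026 165.32 ]
panL [238.737 189.208]
panLnear [220.139 201.175]
panLfar [269.44  193.857]
panS [199.704 149.835]
```

View pics/sc.png

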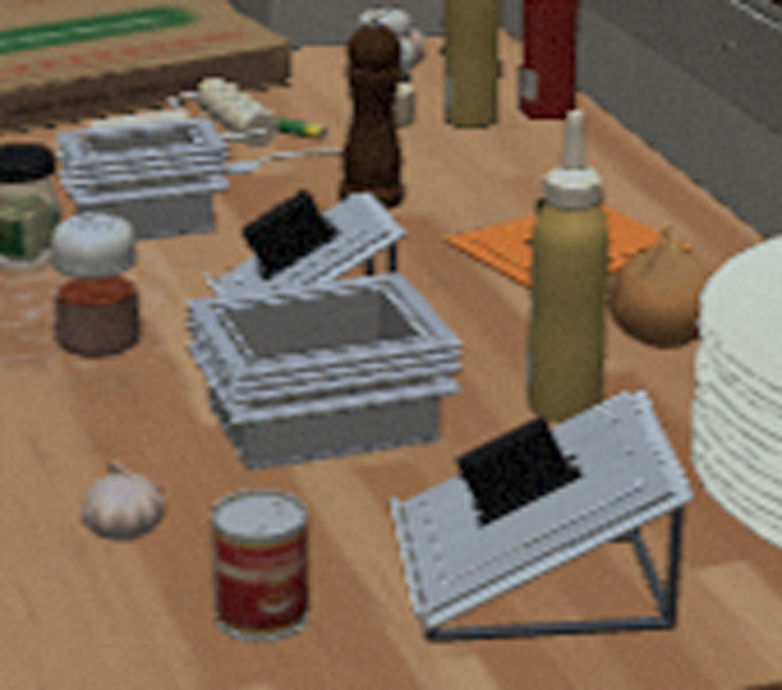

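```bash
cat > plan.py <<'E'
from h import *
from scipy.spatial.transform import Rotation as Ro, Slerp
np.set_printoptions(suppress=True,precision=4,linewidth=200)
def plan(p1,R1,N,s=None):
    s=s or env.observe(); p0=np.array(s['position']); R0=np.array(s['tool_rot'])
    S=Slerp([0,1],Ro.from_matrix([R0,R1])); out=[]
    for k in range(N):
        a,b=k/N,(k+1)/N; Ra=S(a).as_matrix(); Rb=S(b).as_matrix()
        d=Ra.T@((np.array(p1)-p0)/N)*1000; r=Ro.from_matrix(Ra.T@Rb).as_rotvec()
        out.append(np.r_[d,r])
        print(k,d.round(1),r.round(4))
    return out
def tilted(azdeg,tilt=27):
    a=np.radians(azdeg);t=np.radians(tilt)
    ex=np.array([np.cos(a)*np.cos(t),np.sin(a)*np.cos(t),np.sin(t)]);ey=np.array([-np.sin(a),np.cos(a),0]);n=np.cross(ex,ey)
    return np.c_[ex,-n,ey]
def st():
    s=env.observe(); R=s['tool_rot']; az=np.degrees(np.arctan2(-R[0,2],R[1,2]))
    print('t',s['time_s'],'p',s['position'],'F',s['ft_force'],'T',s['wrist_torque'],'w',round(s['grip_width'],4)); print('y',R[:,1],'az',az,'tilt',np.degrees(np.arcsin(R[2,0])),'roll(z.z)',np.degrees(np.arcsin(R[2,2])),'q',s['q'].round(1)); return s
E
python3 - <<'E'
from plan import *
st(); R=tilted(-12.5); n=-R[:,1]; g=np.array([.544,-.342,.081]); print(n)
plan(g+.1*n,R,20)
E
```

```text
t 0.1 p [0.1961 0.5136 0.2388] F [-0.8422 -1.1138  0.0386] T [0.0058 0.0265 0.0172] w 0.0853
y [-0.0007 -0.0011 -1.    ] az -20.90113113259055 tilt -0.015161277628137154 roll(z.z) -0.07342961197087888 q [ 56.8  21.8  74.4  -0.   83.9 -12.3]
[-0.4432  0.0983  0.891 ]
0 [ 29.3   3.5 -34.1] [ 0.0018 -0.0072 -0.0235]
1 [ 28.9   4.1 -34.3] [ 0.0018 -0.0072 -0.0235]
2 [ 28.6   4.7 -34.5] [ 0.0018 -0.0072 -0.0235]
3 [ 28.2   5.3 -34.7] [ 0.0018 -0.0072 -0.0235]
4 [ 27.8   5.9 -34.9] [ 0.0018 -0.0072 -0.0235]
5 [ 27.4   6.5 -35.1] [ 0.0018 -0.0072 -0.0235]
6 [ 27.    7.1 -35.4] [ 0.0018 -0.0072 -0.0235]
7 [ 26.6   7.6 -35.6] [ 0.0018 -0.0072 -0.0235]
8 [ 26.2   8.2 -35.8] [ 0.0018 -0.0072 -0.0235]
9 [ 25.7   8.7 -36. ] [ 0.0018 -0.0072 -0.0235]
10 [ 25.2   9.3 -36.2] [ 0.0018 -0.0072 -0.0235]
11 [ 24.7   9.8 -36.4] [ 0.0018 -0.0072 -0.0235]
12 [ 24.2  10.3 -36.6] [ 0.0018 -0.0072 -0.0235]
13 [ 23.7  10.8 -36.7] [ 0.0018 -0.0072 -0.0235]
14 [ 23.2  11.3 -36.9] [ 0.0018 -0.0072 -0.0235]
15 [ 22.7  11.8 -37.1] [ 0.0018 -0.0072 -0.0235]
16 [ 22.1  12.2 -37.3] [ 0.0018 -0.0072 -0.0235]
17 [ 21.6  12.7 -37.5] [ 0.0018 -0.0072 -0.0235]
18 [ 21.   13.1 -37.7] [ 0.0018 -0.0072 -0.0235]
19 [ 20.4  13.5 -37.8] [ 0.0018 -0.0072 -0.0235]
```

Call:
move_arm:
  targets: [29, 3.5, -34, 0.002, -0.007, -0.0235, 29, 4, -34, 0.002, -0.007, -0.0235, 28.5, 4.5, -34.5, 0.002, -0.007, -0.0235, 28, 5, -34.5, 0.002, -0.007, -0.0235, 28, 6, -35, 0.002, -0.007, -0.0235]
  hand: 1
  squeeze: 50

```text
time_s: 0.72
position: [0.272, 0.3016, 0.2221]
tool_rot: [[0.94, 0.114, 0.323], [-0.321, -0.031, 0.946], [0.118, -0.993, 0.008]]
ft_force: [0.4, -0.4, -0.7]
grip_width: 0.0855
```

Call:
move_arm:
  targets: [27.5, 6.5, -35, 0.002, -0.007, -0.0235, 27, 7, -35.5, 0.002, -0.007, -0.0235, 26.5, 7.5, -35.5, 0.002, -0.007, -0.0235, 26, 8, -36, 0.002, -0.007, -0.0235, 25.5, 8.5, -36, 0.002, -0.007, -0.0235]

```text
time_s: 1.35
position: [0.3472, 0.0901, 0.2052]
tool_rot: [[0.93, 0.228, 0.289], [-0.283, -0.057, 0.957], [0.234, -0.972, 0.011]]
ft_force: [1.5, 0.0, -0.3]
grip_width: 0.0856
```

Call:
move_arm:
  targets: [25, 9.5, -36, 0.002, -0.007, -0.0235, 24.5, 10, -36.5, 0.002, -0.007, -0.0235, 24, 10.5, -36.5, 0.002, -0.007, -0.0235, 23.5, 11, -36.5, 0.002, -0.007, -0.0235, 23, 11.5, -37, 0.002, -0.007, -0.0235]

```text
time_s: 1.98
position: [0.422, -0.121, 0.1859]
tool_rot: [[0.906, 0.338, 0.254], [-0.242, -0.078, 0.967], [0.347, -0.938, 0.011]]
ft_force: [0.9, 0.6, -0.4]
grip_width: 0.0854
```

Call:
move_arm:
  targets: [22.5, 12, -37, 0.002, -0.007, -0.0235, 22, 12, -37.5, 0.002, -0.007, -0.0235, 21.5, 12.5, -37.5, 0.002, -0.007, -0.0235, 21, 13, -37.5, 0.002, -0.007, -0.0235, 20.5, 13.5, -38, 0.002, -0.007, -0.0235]

```text
time_s: 2.6
position: [0.4971, -0.3324, 0.1678]
tool_rot: [[0.869, 0.444, 0.219], [-0.198, -0.094, 0.976], [0.454, -0.891, 0.007]]
ft_force: [0.4, -0.2, 0.0]
grip_width: 0.0853
```

Call:
move_arm:
  targets: [0, 0, 0, 0, 0, 0, 0, 0, 0, 0, 0, 0, 0, 0, 0, 0, 0, 0, 0, 0, 0, 0, 0, 0, 0, 0, 0, 0, 0, 0]

```text
time_s: 3.22
position: [0.497, -0.3306, 0.1685]
tool_rot: [[0.869, 0.444, 0.218], [-0.197, -0.094, 0.976], [0.454, -0.891, 0.006]]
ft_force: [0.5, -0.4, -0.9]
grip_width: 0.0859
```

```bash
python3 - <<'E'
from plan import *
save('side','s1'); save('top','t1')
st(); R=tilted(-12.9); g=np.array([.544,-.342,.081]); plan(g,R,5)
crop('s1','s1c',200,130,350,270,5)
E
```

```text
t 3.325 p [ 0.497  -0.3308  0.1684] F [-0.771  -0.7249 -0.2202] T [ 0.0167  0.2037 -0.0166] w 0.0856
y [ 0.4443 -0.094  -0.8909] az -12.629810679642214 tilt 27.00689518429158 roll(z.z) 0.3485309575295698 q [ -52.3   22.    92.1   23.6   47.2 -142.9]
0 [ 0.7 20.  -0.2] [-0.0015  0.0003  0.    ]
1 [ 0.7 20.  -0.2] [-0.0015  0.0003  0.    ]
2 [ 0.7 20.  -0.2] [-0.0015  0.0003  0.    ]
3 [ 0.7 20.  -0.1] [-0.0015  0.0003  0.    ]
4 [ 0.7 20.  -0.1] [-0.0015  0.0003  0.    ]
```

View pics/s1c.png

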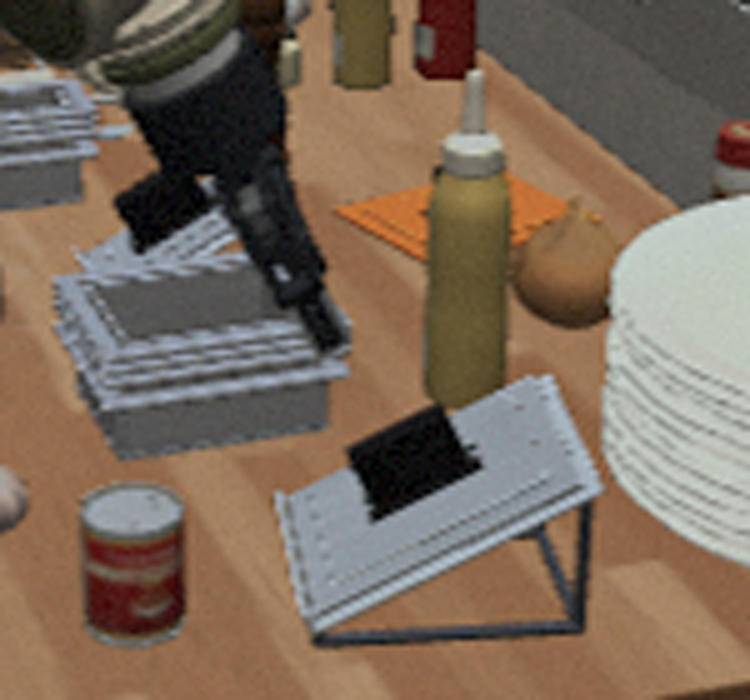

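The side view shows the open gripper back along the fin's axis, with the fin at crop (415,460) straight ahead and the path clear. I go in.

Call:
move_arm:
  targets: [1, 14, 0, -0.002, 0, 0, 1, 14, 0, -0.002, 0, 0, 1, 14, 0, -0.002, 0, 0, 0, 14, 0, -0.001, 0, 0, 0, 14, 0, -0.001, 0, 0]

```text
time_s: 3.95
position: [0.531, -0.3385, 0.1061]
tool_rot: [[0.869, 0.442, 0.222], [-0.198, -0.102, 0.975], [0.454, -0.891, -0.001]]
ft_force: [0.0, -0.5, 0.9]
grip_width: 0.0853
```

```bash
python3 - <<'E'
from plan import *
save('side','s2'); save('top','t2')
st(); R=tilted(-12.9); g=np.array([.544,-.342,.081]); plan(g,R,5)
a=load('s2')['pixels'][130:270,220:340,::-1];b=load('t2')['pixels'][130:250,320:440,::-1]
cv2.imwrite('pics/x2.png',np.hstack([cv2.resize(a,(390,455)),cv2.resize(b,(400,455))]))
E
```

```text
t 4.05 p [ 0.5307 -0.3381  0.1054] F [-0.7951 -0.4213 -0.2092] T [ 0.065   0.1455 -0.019 ] w 0.085
y [ 0.441  -0.1    -0.8919] az -12.827131673211497 tilt 26.882795816669326 roll(z.z) 0.026975227132947588 q [ -49.6   29.5   91.7   25.2   39.5 -143.7]
0 [ 0.3  5.6 -0.2] [-0.0002  0.0002 -0.0004]
1 [ 0.3  5.6 -0.2] [-0.0002  0.0002 -0.0004]
2 [ 0.3  5.6 -0.2] [-0.0002  0.0002 -0.0004]
3 [ 0.3  5.6 -0.2] [-0.0002  0.0002 -0.0004]
4 [ 0.3  5.6 -0.2] [-0.0002  0.0002 -0.0004]
```

View pics/x2.png

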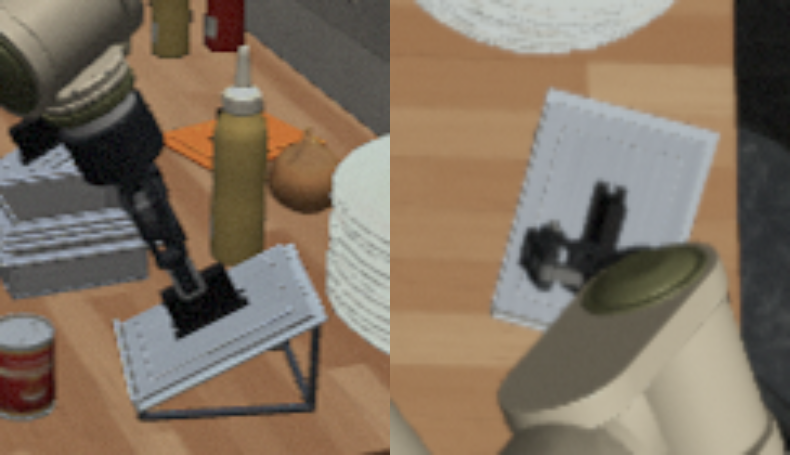

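The fingers straddle the fin in both views. I advance the last 28 mm, then close.

Call:
move_arm:
  targets: [0.5, 6, 0, 0, 0, 0, 0.5, 6, 0, 0, 0, 0, 0, 6, 0, 0, 0, 0, 0, 5, 0, 0, 0, 0, 0, 5, 0, 0, 0, 0]

```text
time_s: 4.68
position: [0.544, -0.3416, 0.0825]
tool_rot: [[0.869, 0.442, 0.222], [-0.198, -0.102, 0.975], [0.454, -0.891, -0.001]]
ft_force: [0.3, -0.2, -0.0]
grip_width: 0.0853
```

Call:
move_arm:
  targets: [0, 0, 0, 0, 0, 0, 0, 0, 0, 0, 0, 0, 0, 0, 0, 0, 0, 0, 0, 0, 0, 0, 0, 0, 0, 0, 0, 0, 0, 0]
  hand: -1
  squeeze: 60

```text
time_s: 5.3
position: [0.5438, -0.3416, 0.0831]
tool_rot: [[0.869, 0.443, 0.222], [-0.198, -0.102, 0.975], [0.454, -0.891, -0.001]]
ft_force: [-2.7, 0.4, 3.3]
grip_width: 0.0151
```

Call:
move_arm:
  targets: [0, 0, 0, 0, 0, 0, 0, 0, 0, 0, 0, 0, 0, 0, 0, 0, 0, 0, 0, 0, 0, 0, 0, 0, 0, 0, 0, 0, 0, 0]

```text
time_s: 5.92
position: [0.5438, -0.3416, 0.0831]
tool_rot: [[0.869, 0.443, 0.222], [-0.198, -0.102, 0.975], [0.454, -0.891, -0.001]]
ft_force: [-4.6, 2.1, 5.6]
grip_width: 0.0153
```

```bash
python3 - <<'E'
from plan import *
save('side','s3')
st()
crop('s3','s3c',220,130,340,270,5)
E
```

```text
t 5.975 p [ 0.5438 -0.3416  0.0831] F [-4.2636  1.476   5.2808] T [-0.0107  0.4488 -0.0447] w 0.0151
y [ 0.4426 -0.1022 -0.8909] az -12.850967231035366 tilt 27.019221296240243 roll(z.z) -0.07721684402062588 q [ -48.8   32.3   91.1   26.1   37.1 -144.2]
```

View pics/s3c.png

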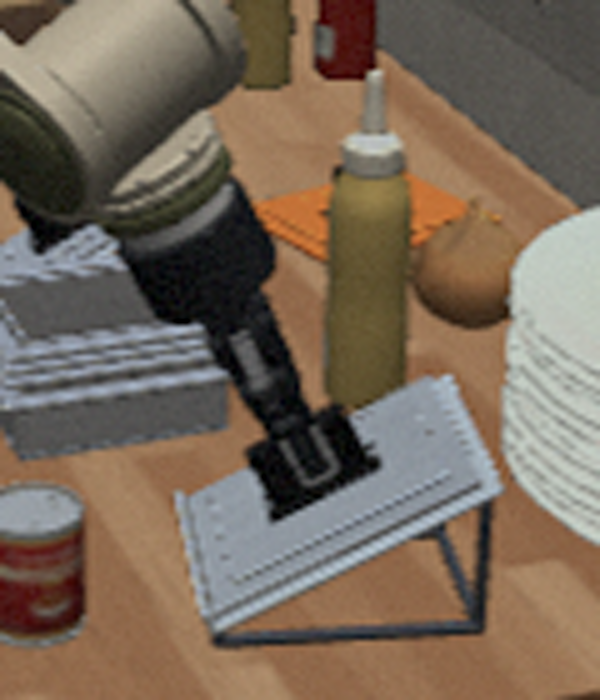

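Gripped at 15 mm, as the fin should be. I lift along the lid normal.

Call:
move_arm:
  targets: [0, -2, 0, 0, 0, 0, 0, -5, 0, 0, 0, 0, 0, -8, 0, 0, 0, 0, 0, -10, 0, 0, 0, 0, 0, -10, 0, 0, 0, 0]
  squeeze: 80

```text
time_s: 6.6
position: [0.5279, -0.3378, 0.1145]
tool_rot: [[0.869, 0.442, 0.222], [-0.198, -0.102, 0.975], [0.454, -0.891, -0.001]]
ft_force: [0.6, 0.1, -2.9]
grip_width: 0.0151
```

Call:
move_arm:
  targets: [0, -12, 0, 0, 0, 0, 0, -14, 0, 0, 0, 0, 0, -14, 0, 0, 0, 0, 0, -14, 0, 0, 0, 0, 0, -8, 0, 0, 0, 0]

```text
time_s: 7.22
position: [0.5006, -0.3317, 0.1702]
tool_rot: [[0.868, 0.443, 0.223], [-0.198, -0.103, 0.975], [0.455, -0.891, -0.002]]
ft_force: [0.5, 0.6, -2.7]
grip_width: 0.0151
```

```bash
python3 - <<'E'
from plan import *
save('side','s4')
st(); plan([.50,-.30,.19],tilted(-8,0),10)
crop('s4','s4c',200,100,350,270,4)
E
```

```text
t 7.275 p [ 0.5006 -0.3318  0.1708] F [ 0.8076 -0.022  -1.7178] T [ 0.0684  0.3757 -0.0233] w 0.0149
y [ 0.4434 -0.1031 -0.8904] az -12.857537883147787 tilt 27.079819087787588 roll(z.z) -0.12174567178513088 q [ -51.8   22.    91.6   22.9   47.  -141.9]
0 [ 0.2 -2.1  3.1] [ 0.0022 -0.0083  0.0472]
1 [ 0.1 -2.1  3.1] [ 0.0022 -0.0083  0.0472]
2 [ 0.1 -2.1  3.1] [ 0.0022 -0.0083  0.0472]
3 [-0.  -2.1  3.1] [ 0.0022 -0.0083  0.0472]
4 [-0.1 -2.   3.1] [ 0.0022 -0.0083  0.0472]
5 [-0.2 -2.   3.1] [ 0.0022 -0.0083  0.0472]
6 [-0.2 -2.   3.1] [ 0.0022 -0.0083  0.0472]
7 [-0.3 -2.   3.1] [ 0.0022 -0.0083  0.0472]
8 [-0.4 -2.   3.1] [ 0.0022 -0.0083  0.0472]
9 [-0.4 -1.9  3.1] [ 0.0022 -0.0083  0.0472]
```

View pics/s4c.png

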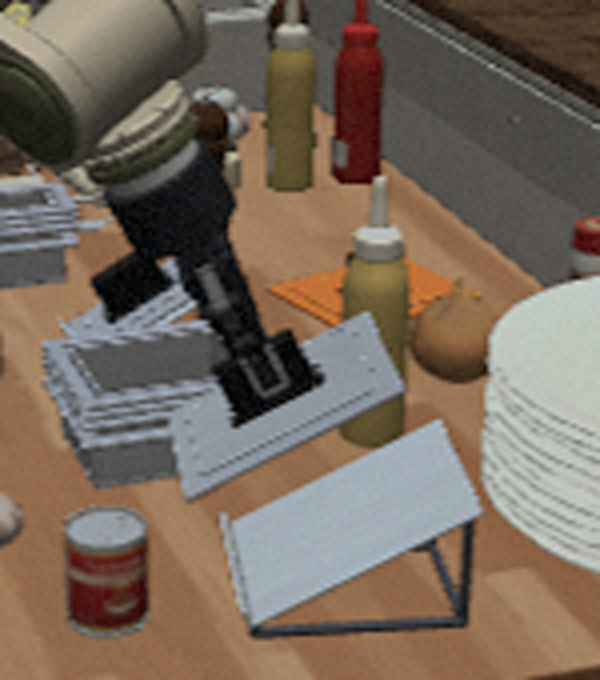

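The lid hangs from the gripper, free of its stand and still parallel to it. Next I level it and move over the pile.

Call:
move_arm:
  targets: [0, -2, 3, 0.002, -0.008, 0.047, 0, -2, 3, 0.002, -0.008, 0.047, 0, -2, 3, 0.002, -0.008, 0.047, 0, -2, 3, 0.002, -0.008, 0.047, 0, -2, 3, 0.002, -0.008, 0.047]

```text
time_s: 7.9
position: [0.5004, -0.316, 0.1782]
tool_rot: [[0.957, 0.227, 0.182], [-0.176, -0.047, 0.983], [0.232, -0.973, -0.005]]
ft_force: [0.8, 0.4, -1.9]
grip_width: 0.0151
```

Call:
move_arm:
  targets: [0, -2, 3, 0.002, -0.008, 0.047, 0, -2, 3, 0.002, -0.008, 0.047, 0, -2, 3, 0.002, -0.008, 0.047, 0, -2, 3, 0.002, -0.008, 0.047, 0, -2, 3, 0.002, -0.008, 0.047]

```text
time_s: 8.52
position: [0.5016, -0.301, 0.188]
tool_rot: [[0.99, -0.001, 0.142], [-0.142, 0.0, 0.99], [-0.001, -1.0, 0.0]]
ft_force: [-0.3, 0.7, -2.1]
grip_width: 0.0148
```

```bash
python3 - <<'E'
from plan import *
st(); plan([.501,-.09,.17],tilted(0,0),10)
E
```

```text
t 8.525 p [ 0.5016 -0.301   0.188 ] F [-0.3167  0.6628 -2.1065] T [ 0.0023 -0.0025 -0.059 ] w 0.0148
y [-0.0006  0.0003 -1.    ] az -8.15986416263859 tilt -0.036087990399119044 roll(z.z) 0.00949615331649134 q [ -42.5   27.6   73.5   -0.    78.9 -124.4]
0 [-3.1  1.8 20.9] [-0.     -0.0142 -0.0001]
1 [-2.8  1.8 20.9] [-0.     -0.0142 -0.0001]
2 [-2.5  1.8 21. ] [-0.     -0.0142 -0.0001]
3 [-2.2  1.8 21. ] [-0.     -0.0142 -0.0001]
4 [-1.9  1.8 21. ] [-0.     -0.0142 -0.0001]
5 [-1.6  1.8 21. ] [-0.     -0.0142 -0.0001]
6 [-1.3  1.8 21.1] [-0.     -0.0142 -0.0001]
7 [-1.   1.8 21.1] [-0.     -0.0142 -0.0001]
8 [-0.7  1.8 21.1] [-0.     -0.0142 -0.0001]
9 [-0.4  1.8 21.1] [-0.     -0.0142 -0.0001]
```

Call:
move_arm:
  targets: [-3, 2, 21, 0, -0.014, 0, -3, 2, 21, 0, -0.014, 0, -2.5, 2, 21, 0, -0.014, 0, -2, 2, 21, 0, -0.014, 0, -2, 2, 21, 0, -0.014, 0]

```text
time_s: 9.15
position: [0.5011, -0.1937, 0.1782]
tool_rot: [[0.997, 0.001, 0.071], [-0.071, -0.0, 0.997], [0.001, -1.0, -0.0]]
ft_force: [0.2, -0.1, -2.4]
grip_width: 0.0146
```

Call:
move_arm:
  targets: [-1.5, 2, 21, 0, -0.014, 0, -1.5, 2, 21, 0, -0.014, 0, -1, 2, 21, 0, -0.014, 0, -0.5, 2, 21, 0, -0.014, 0, -0.5, 2, 21, 0, -0.014, 0]

```text
time_s: 9.78
position: [0.5008, -0.0888, 0.168]
tool_rot: [[1.0, 0.001, 0.002], [-0.002, -0.0, 1.0], [0.001, -1.0, -0.0]]
ft_force: [0.6, 0.7, -2.3]
grip_width: 0.0147
```

Call:
move_arm:
  targets: [0, 3, 0, 0, 0, 0, 0, 3, 0, 0, 0, 0, 0, 3, 0, 0, 0, 0, 0, 3, 0, 0, 0, 0, 0, 0, 0, 0, 0, 0]

```text
time_s: 10.4
position: [0.5008, -0.0905, 0.1559]
tool_rot: [[1.0, 0.0, 0.003], [-0.003, -0.0, 1.0], [0.0, -1.0, -0.0]]
ft_force: [-0.1, -0.4, -2.5]
grip_width: 0.0146
```

```bash
python3 - <<'E'
from plan import *
save('top','t5');save('side','s5')
st()
a=load('t5')['pixels'][140:280,220:360,::-1];b=load('s5')['pixels'][110:250,170:310,::-1]
cv2.imwrite('pics/x5.png',np.hstack([cv2.resize(a,(400,400),interpolation=2),cv2.resize(b,(400,400),interpolation=2)]))
W=cloud(load('t5')); m=(abs(W[...,0]-.5)<.1)&(abs(W[...,1]+.09)<.09)&(abs(W[...,2]-.137)<.012); P=W[m]
print(len(P),np.median(P[:,2]),cv2.minAreaRect((P[:,:2]*1000).astype(np.float32)))
A=np.c_[P[:,:2],np.ones(len(P))];print(np.linalg.lstsq(A,P[:,2],rcond=None)[0])
E
```

```text
t 10.5 p [ 0.5009 -0.0904  0.1562] F [-0.6081 -0.8396 -2.5331] T [0.0238 0.0693 0.0049] w 0.0146
y [ 0.0009 -0.0004 -1.    ] az -0.16509261439636222 tilt 0.05388855628097546 roll(z.z) -0.024384301518282712 q [ -23.6   22.3   88.6   -0.    69.  -113.4]
129 0.13739319362972643 ((494.5124816894531, -90.30946350097656), (110.32403564453125, 34.01482009887695), 60.908714294433594)
[-0.0465  0.0199  0.162 ]
```

View pics/x5.png

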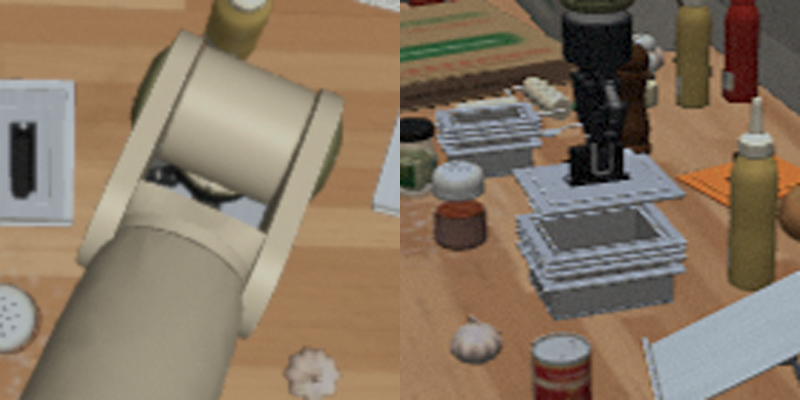

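The arm hides the top view. In the side view the level lid hovers over the pile with every corner visible, so I use the side camera with projected outlines.

```bash
cat > ov.py <<'E'
from plan import *
def proj(i,X):
    X=np.atleast_2d(X); c=X@i['R'].T+i['t']; uv=c@i['intrinsics'].T; return uv[:,:2]/uv[:,2:]
def rect(cx,cy,z,w,h,azdeg):
    a=np.radians(azdeg);R=np.array([[np.cos(a),-np.sin(a)],[np.sin(a),np.cos(a)]])
    c=np.array([[1,1],[1,-1],[-1,-1],[-1,1]])*[w/2,h/2]; p=c@R.T+[cx,cy]; return np.c_[p,np.full(4,z)]
def overlay(p,o,box,s,rects):
    i=load(p);u0,v0,u1,v1=box
    a=cv2.resize(i['pixels'][v0:v1,u0:u1,::-1],None,fx=s,fy=s,interpolation=cv2.INTER_CUBIC)
    for r,col in rects:
        uv=proj(i,r); q=((uv-[u0,v0]+.5)*s*16).astype(np.int32); cv2.polylines(a,[q],True,col,1,cv2.LINE_AA,4)
    cv2.imwrite('pics/'+o+'.png',a)
E
python3 - <<'E'
from ov import *
# pan rim, lid top(5mm edge), lid underside
z=.1562-.025
overlay('s5','o5',(205,155,305,220),8,[(rect(.5006,-.0904,.079,.16,.13,.14),(0,0,255)),(rect(.5009,-.0904,z,.16,.13,-.17),(0,255,0))])
overlay('s0' if 0 else 'side0','o5b',(205,155,305,220),8,[(rect(.5006,-.0904,.079,.16,.13,.14),(0,0,255))])
E
```

```text
(no output)
```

View pics/o5.png

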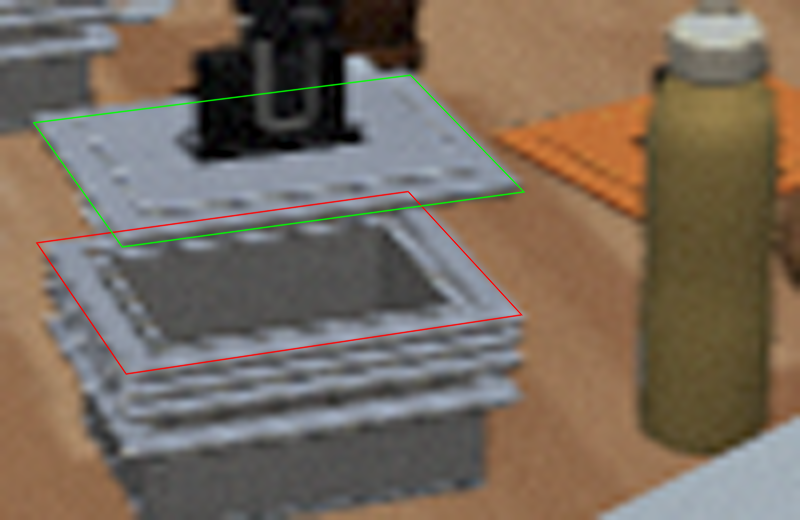

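View pics/o5b.png

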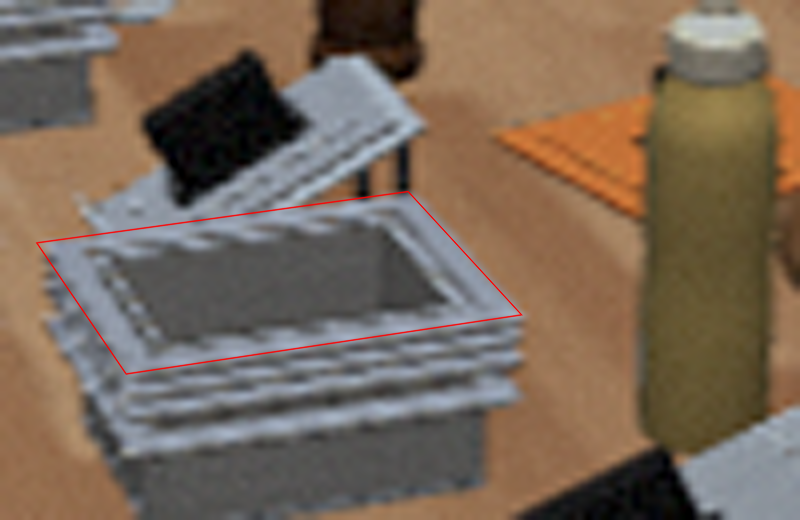

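```bash
python3 - <<'E'
from ov import *
i=load('s5'); W=cloud(i)
m=(abs(W[...,0]-.5)<.1)&(abs(W[...,1]+.09)<.08)&(abs(W[...,2]-.139)<.013); m[:, :]&=True
P=W[m]
for k in range(6):
    A=np.c_[P[:,:2]-[.5,-.09],np.ones(len(P))];p=np.linalg.lstsq(A,P[:,2],rcond=None)[0];r=P[:,2]-A@p;P=P[abs(r)<max(.004,2*r.std())]
print(len(P),p,np.degrees(p[:2]),r.std(), cv2.minAreaRect((P[:,:2]*1000).astype(np.float32)))
# same for pan rim
i0=load('side0');W=cloud(i0)
m=(abs(W[...,0]-.5)<.1)&(abs(W[...,1]+.09)<.08)&(abs(W[...,2]-.079)<.01);P=W[m]
for k in range(6):
    A=np.c_[P[:,:2]-[.5,-.09],np.ones(len(P))];p=np.linalg.lstsq(A,P[:,2],rcond=None)[0];r=P[:,2]-A@p;P=P[abs(r)<.006]
print(len(P),p,np.degrees(p[:2]),r.std(), cv2.minAreaRect((P[:,:2]*1000).astype(np.float32)))
z=.135
overlay('s5','o5c',(207,160,273,190),12,[])
E
```

```text
686 [0.0025 0.009  0.1363] [0.1423 0.5135] 0.0017415600328472473 ((498.0917053222656, -92.4652328491211), (134.2742919921875, 161.8187255859375), 89.26258087158203)
570 [0.0038 0.0032 0.0771] [0.2154 0.185 ] 0.002647915096325287 ((500.4749755859375, -94.58430480957031), (139.0108184814453, 160.6556854248047), 89.05538940429688)
```

View pics/o5c.png

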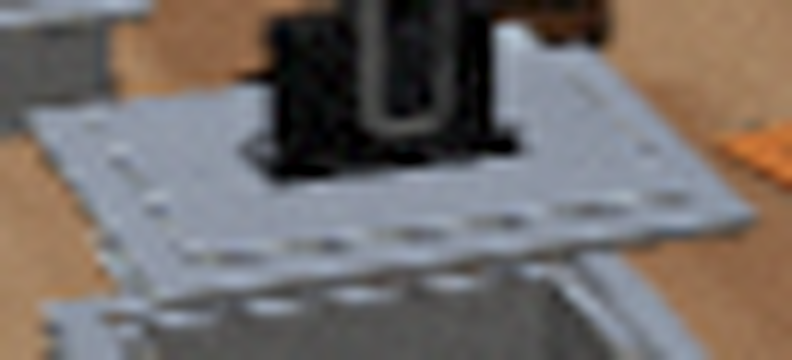

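```bash
cat >> ov.py <<'E'
def back(i,uv,z):
    uv=np.atleast_2d(uv).astype(float); K=i['intrinsics']; d=np.c_[(uv[:,0]-K[0,2])/K[0,0],(uv[:,1]-K[1,2])/K[1,1],np.ones(len(uv))]@i['R']
    c=-i['R'].T@i['t']; return c+d*((z-c[2])/d[:,2])[:,None]
def edgefit(p,x0,y0,z,w,h,az0,which,rng=.008,ch=None):
    """score gradient magnitude along projected rectangle edges; which: edges idx 0:+x 1:-y 2:-x 3:+y, (edge, dz)"""
    from scipy.optimize import differential_evolution
    i=load(p);g=cv2.cvtColor(i['pixels'],cv2.COLOR_RGB2LAB).astype(np.float32); g=cv2.GaussianBlur(g,(0,0),.8)
    gx=np.stack([cv2.Sobel(g[...,k],cv2.CV_32F,1,0) for k in range(3)],-1);gy=np.stack([cv2.Sobel(g[...,k],cv2.CV_32F,0,1) for k in range(3)],-1)
    def f(q):
        s=0
        R=rect(x0+q[0],y0+q[1],z,w,h,az0+q[2])
        for e,dz in which:
            a,b=R[e]+[0,0,dz],R[(e+1)%4]+[0,0,dz]; t=np.linspace(.04,.96,60)[:,None]; uv=proj(i,a+(b-a)*t).astype(np.float32)
            d=uv[-1]-uv[0];n=np.array([-d[1],d[0]])/np.linalg.norm(d)
            v=n[0]*cv2.remap(gx,uv[None,:,0],uv[None,:,1],1)[0]+n[1]*cv2.remap(gy,uv[None,:,0],uv[None,:,1],1)[0]
            s+=np.linalg.norm(v,axis=1).clip(0,150).mean()
        return -s
    r=differential_evolution(f,[(-rng,rng),(-rng,rng),(-3,3)],seed=1,tol=1e-6,maxiter=60)
    return np.r_[x0+r.x[0],y0+r.x[1],az0+r.x[2]],-r.fun
E
python3 - <<'E'
from ov import *
i=load('s5')
print(back(i,[[209.5,169.6],[220.5,184.7],[270.1,177.9]],.1355))
print('lid side top-edges',edgefit('s5',.5,-.09,.131,.16,.13,0,[(0,.005),(1,0),(2,.0025)]))
for z in(.077,.079):
  print('pan side',z,edgefit('side0',.5,-.09,z,.16,.13,0,[(0,0),(2,0)]))
  print('pan top',z,edgefit('top0',.5,-.09,z,.16,.13,0,[(0,0),(1,0),(2,0),(3,0)]))
  print('panS top',z,edgefit('top0',.472,.309,z,.13,.08,-1.3,[(0,0),(1,0),(2,0),(3,0)]))
E
```

```text
[[ 0.4215 -0.0348  0.1355]
 [ 0.4215 -0.161   0.1355]
 [ 0.579  -0.1613  0.1355]]
lid side top-edges (array([ 0.4995, -0.083 , -0.6854]), np.float64(347.5072021484375))
pan side 0.077 (array([ 0.504 , -0.0905, -0.828 ]), np.float64(207.47061157226562))
pan top 0.077 (array([ 0.5005, -0.0901, -0.4926]), np.float64(421.13311767578125))
panS top 0.077 (array([ 0.4716,  0.3105, -0.8498]), np.float64(355.4316711425781))
pan side 0.079 (array([ 0.5026, -0.0944, -0.8395]), np.float64(207.3651123046875))
pan top 0.079 (array([ 0.5002, -0.0896,  0.1547]), np.float64(424.3182373046875))
panS top 0.079 (array([ 0.4714,  0.3099, -0.9583]), np.float64(357.5287170410156))
```

Call:
move_arm:
  targets: [0, 9, 0, 0, 0, 0, 0, 9, 0, 0, 0, 0, 0, 9, 0, 0, 0, 0, 0, 8, 0, 0, 0, 0, 0, 4, 0, 0, 0, 0]

```text
time_s: 11.12
position: [0.5007, -0.0902, 0.1165]
tool_rot: [[1.0, 0.0, 0.003], [-0.003, -0.0, 1.0], [0.0, -1.0, -0.0]]
ft_force: [0.6, 0.8, -2.2]
grip_width: 0.0149
```

```bash
python3 - <<'E'
from ov import *
save('side','s6');s=st();x,y,z=s['position']
overlay('s6','o6',(205,155,305,220),8,[])
E
```

```text
t 11.175 p [ 0.5006 -0.0901  0.1163] F [-1.3963 -0.1064 -3.5281] T [-0.0437  0.0552  0.0096] w 0.0148
y [-0.0002  0.0001 -1.    ] az -0.15039304213607005 tilt -0.009099247174537908 roll(z.z) 0.004090187972554577 q [ -23.6   25.2   91.7    0.    63.2 -113.4]
```

View pics/o6.png

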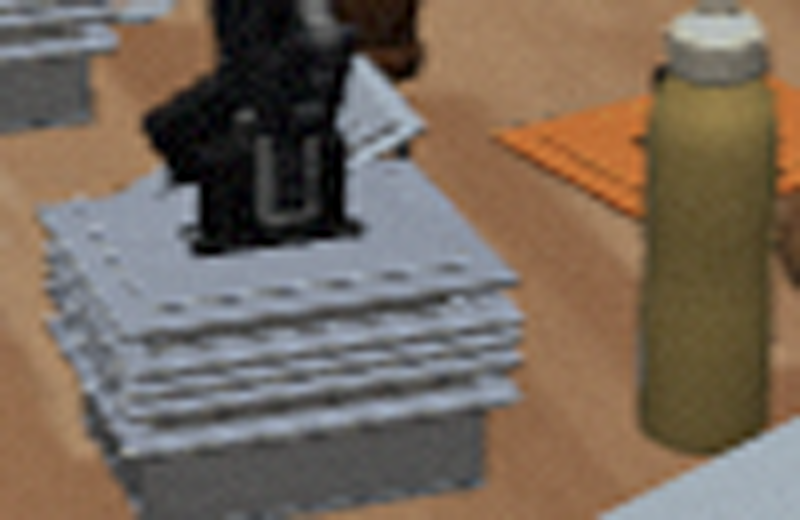

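The lid sits about 12 mm above the rim. Its corners are at crop (38,210) and (520,275) against the rim's (45,250) and (523,312), so it is about 1.5 mm too far toward −x. I nudge +1.5 mm and feel down.

Call:
move_arm:
  targets: [1, 2, 0, 0, 0, 0, 0.5, 2, 0, 0, 0, 0, 0, 1, 0, 0, 0, 0, 0, 1, 0, 0, 0, 0, 0, 0, 0, 0, 0, 0]

```text
time_s: 11.8
position: [0.5024, -0.0902, 0.1111]
tool_rot: [[1.0, 0.001, 0.003], [-0.003, -0.0, 1.0], [0.001, -1.0, -0.0]]
ft_force: [-1.2, 0.6, -2.8]
grip_width: 0.0146
```

Call:
move_arm:
  targets: [0, 0.7, 0, 0, 0, 0, 0, 0.7, 0, 0, 0, 0, 0, 0.6, 0, 0, 0, 0, 0, 0, 0, 0, 0, 0, 0, 0, 0, 0, 0, 0]

```text
time_s: 12.42
position: [0.5024, -0.0902, 0.1091]
tool_rot: [[1.0, 0.001, 0.003], [-0.003, -0.0, 1.0], [0.001, -1.0, -0.0]]
ft_force: [0.7, 0.2, -3.1]
grip_width: 0.0149
```

Call:
move_arm:
  targets: [0, 0.7, 0, 0, 0, 0, 0, 0.7, 0, 0, 0, 0, 0, 0.6, 0, 0, 0, 0, 0, 0, 0, 0, 0, 0, 0, 0, 0, 0, 0, 0]

```text
time_s: 13.05
position: [0.5024, -0.0902, 0.1071]
tool_rot: [[1.0, 0.001, 0.003], [-0.003, -0.0, 1.0], [0.001, -1.0, -0.0]]
ft_force: [0.5, 0.0, -2.5]
grip_width: 0.0149
```

Call:
move_arm:
  targets: [0, 0.5, 0, 0, 0, 0, 0, 0.5, 0, 0, 0, 0, 0, 0.5, 0, 0, 0, 0, 0, 0, 0, 0, 0, 0, 0, 0, 0, 0, 0, 0]

```text
time_s: 13.68
position: [0.5024, -0.0902, 0.1056]
tool_rot: [[1.0, 0.001, 0.003], [-0.003, -0.0, 1.0], [0.001, -1.0, -0.0]]
ft_force: [-0.4, 0.5, -2.1]
grip_width: 0.0147
```

Call:
move_arm:
  targets: [0, 0.5, 0, 0, 0, 0, 0, 0.5, 0, 0, 0, 0, 0, 0.5, 0, 0, 0, 0, 0, 0, 0, 0, 0, 0, 0, 0, 0, 0, 0, 0]

```text
time_s: 14.3
position: [0.5024, -0.0903, 0.1042]
tool_rot: [[1.0, 0.001, 0.003], [-0.003, -0.0, 1.0], [0.001, -1.0, -0.0]]
ft_force: [-0.3, 0.1, -0.3]
grip_width: 0.0147
```

Call:
move_arm:
  targets: [0, 0.5, 0, 0, 0, 0, 0, 0.3, 0, 0, 0, 0, 0, 0, 0, 0, 0, 0, 0, 0, 0, 0, 0, 0, 0, 0, 0, 0, 0, 0]

```text
time_s: 14.92
position: [0.5024, -0.0903, 0.1034]
tool_rot: [[1.0, 0.001, 0.003], [-0.003, -0.0, 1.0], [0.001, -1.0, -0.0]]
ft_force: [-0.9, -1.0, 0.6]
grip_width: 0.0149
```

```bash
python3 - <<'E'
from ov import *
save('side','s7');st()
overlay('s7','o7',(205,155,305,220),8,[])
E
```

```text
t 14.975 p [ 0.5024 -0.0903  0.1034] F [-0.6437 -0.2303  1.5402] T [ 0.1218  0.1611 -0.0011] w 0.0147
y [ 0.0011 -0.0005 -1.    ] az -0.1473478333555001 tilt 0.06148378376478833 roll(z.z) -0.026861094602494754 q [ -23.5   26.3   92.4   -0.    61.3 -113.3]
```

View pics/o7.png

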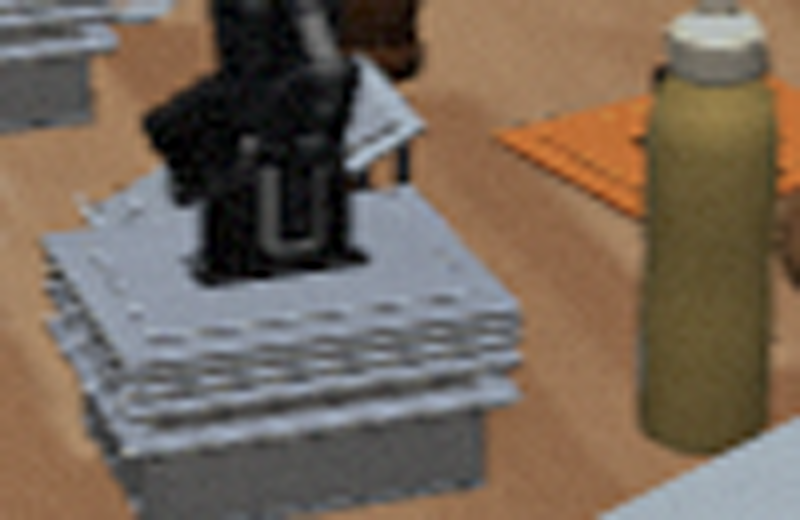

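Contact is building: Fz has gone from −2.5 to about +1 N and the lid lies on the rim in view. I take a little more, to seat it firmly.

Call:
move_arm:
  targets: [0, 0.5, 0, 0, 0, 0, 0, 0.5, 0, 0, 0, 0, 0, 0, 0, 0, 0, 0, 0, 0, 0, 0, 0, 0, 0, 0, 0, 0, 0, 0]

```text
time_s: 15.6
position: [0.5025, -0.0903, 0.1024]
tool_rot: [[1.0, 0.001, 0.003], [-0.003, -0.001, 1.0], [0.001, -1.0, -0.001]]
ft_force: [-0.8, -1.0, 4.8]
grip_width: 0.0149
```

About 7 N of contact, so it is resting. I release and rise.

Call:
move_arm:
  targets: [0, 0, 0, 0, 0, 0, 0, 0, 0, 0, 0, 0, 0, 0, 0, 0, 0, 0, 0, 0, 0, 0, 0, 0, 0, 0, 0, 0, 0, 0]
  hand: 0.3

```text
time_s: 16.23
position: [0.5024, -0.0902, 0.1023]
tool_rot: [[1.0, 0.001, 0.003], [-0.003, -0.0, 1.0], [0.001, -1.0, -0.0]]
ft_force: [0.3, -0.4, 0.7]
grip_width: 0.0557
```

Call:
move_arm:
  targets: [0, -5, 0, 0, 0, 0, 0, -10, 0, 0, 0, 0, 0, -15, 0, 0, 0, 0, 0, -25, 0, 0, 0, 0, 0, -30, 0, 0, 0, 0]

```text
time_s: 16.85
position: [0.5022, -0.0902, 0.1886]
tool_rot: [[1.0, 0.001, 0.003], [-0.003, -0.0, 1.0], [0.001, -1.0, -0.0]]
ft_force: [-0.4, -0.5, 1.4]
grip_width: 0.0555
```

```bash
python3 - <<'E'
from ov import *
st()
# small lid pregrasp; grasp from depth
fin=np.array([.5205,.0799,.0945])
for p in ('top0',):
    print('SL fit', edgefit(p,.53,.078,.064,.13*.891,.08,0,[(1,0),(3,0)]))
R=tilted(0); n=-R[:,1]; print('grasp',fin-.023*n)
plan(fin-.023*n+.1*n,R,10)
overlay('top0','o8',(205,160,255,225),9,[])
E
```

```text
t 16.85 p [ 0.5022 -0.0902  0.1886] F [-0.4239 -0.4872  1.4217] T [-0.064  -0.0121  0.0553] w 0.0555
y [ 0.0008 -0.0003 -1.    ] az -0.1555124865624844 tilt 0.04642512018393347 roll(z.z) -0.018500544857313953 q [ -23.5   20.4   85.5    0.    74.  -113.3]
SL fit (array([0.538 , 0.0796, 1.4021]), np.float64(159.0944366455078))
grasp [0.5309 0.0799 0.074 ]
0 [-1.7  2.5 17. ] [ 0.0001 -0.0003 -0.047 ]
1 [-1.8  2.5 17. ] [ 0.0001 -0.0003 -0.047 ]
2 [-1.9  2.4 17. ] [ 0.0001 -0.0003 -0.047 ]
3 [-2.   2.3 17. ] [ 0.0001 -0.0003 -0.047 ]
4 [-2.1  2.2 17. ] [ 0.0001 -0.0003 -0.047 ]
5 [-2.2  2.1 17. ] [ 0.0001 -0.0003 -0.047 ]
6 [-2.3  2.  17. ] [ 0.0001 -0.0003 -0.047 ]
7 [-2.4  1.9 17. ] [ 0.0001 -0.0003 -0.047 ]
8 [-2.5  1.8 17. ] [ 0.0001 -0.0003 -0.047 ]
9 [-2.6  1.6 17. ] [ 0.0001 -0.0003 -0.047 ]
```

View pics/o8.png

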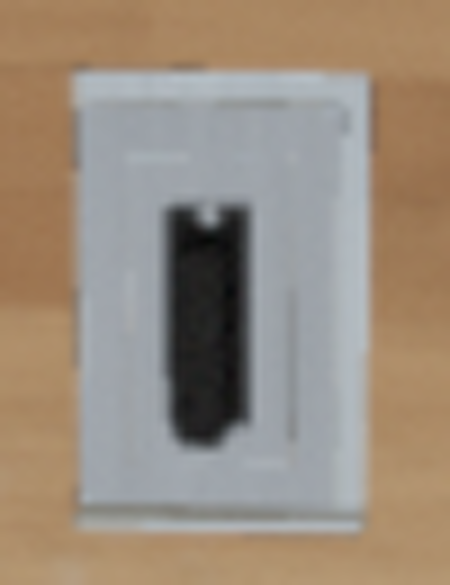

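Call:
move_arm:
  targets: [-1.5, 2.5, 17, 0, 0, -0.047, -2, 2.5, 17, 0, 0, -0.047, -2, 2.5, 17, 0, 0, -0.047, -2, 2, 17, 0, 0, -0.047, -2, 2, 17, 0, 0, -0.047]
  hand: 1

```text
time_s: 17.48
position: [0.4941, -0.0047, 0.1757]
tool_rot: [[0.972, 0.236, 0.003], [-0.002, -0.001, 1.0], [0.236, -0.972, -0.001]]
ft_force: [0.0, 0.6, 0.3]
grip_width: 0.0855
```

Call:
move_arm:
  targets: [-2, 2, 17, 0, 0, -0.047, -2.5, 2, 17, 0, 0, -0.047, -2.5, 2, 17, 0, 0, -0.047, -2.5, 2, 17, 0, 0, -0.047, -2.5, 1.5, 17, 0, 0, -0.048]

```text
time_s: 18.1
position: [0.4861, 0.0804, 0.1628]
tool_rot: [[0.889, 0.457, 0.003], [-0.002, -0.001, 1.0], [0.457, -0.889, -0.0]]
ft_force: [0.2, 0.9, 0.2]
grip_width: 0.0853
```

```bash
python3 - <<'E'
from ov import *
s=st()
i=load('top0'); a=back(i,[[228.1,183.2]],.0945+.0135)[0]; b=back(i,[[228.05,205]],.0945-.0135)[0]; print(a,b,np.degrees(np.arctan2(a[1]-b[1],a[0]-b[0])))
# fin mask in top0 : dark pixels, column centroid per row
g=i['pixels'].astype(int).sum(2); m=g<180
pts=[]
for v in range(184,205):
    c=np.where(m[v,215:240])[0]+215
    if len(c): pts.append([c.mean(),v])
pts=np.array(pts); f=np.polyfit(pts[:,1],pts[:,0],1); print(pts[:,0].round(1))
u1,u2=np.polyval(f,[184,206]); a=back(i,[[u1,184]],.107)[0]; b=back(i,[[u2,206]],.081)[0]; print('fin',a,b,np.degrees(np.arctan2(a[1]-b[1],a[0]-b[0])))
save('top','t9'); save('side','s9')
a=load('t9')['pixels'][130:280,190:340,::-1];b=load('s9')['pixels'][110:250,170:310,::-1]
cv2.imwrite('pics/x9.png',np.hstack([cv2.resize(a,(400,400),interpolation=2),cv2.resize(b,(400,400),interpolation=2)]))
E
```

```text
t 18.1 p [0.4861 0.0804 0.1628] F [0.1736 0.8979 0.2366] T [ 0.0086  0.1619 -0.0374] w 0.0853
y [ 0.457  -0.0014 -0.8895] az -0.14347962617124455 tilt 27.19411932951037 roll(z.z) -0.018322586523395065 q [ -5.7  12.4 108.8   4.8  31.8 -99.1]
[0.5591 0.0755 0.108 ] [0.5045 0.0764 0.081 ] -0.9704466102988744
[227.2 227.4 227.5 227.5 227.5 227.5 227.5 227.5 227.5 227.5 227.5 227.5 227.5 227.5 227.5 227.5 227.5 227.5 227.5 227.5 227.5]
fin [0.5571 0.0773 0.107 ] [0.5018 0.0778 0.081 ] -0.4685780942997713
```

View pics/x9.png

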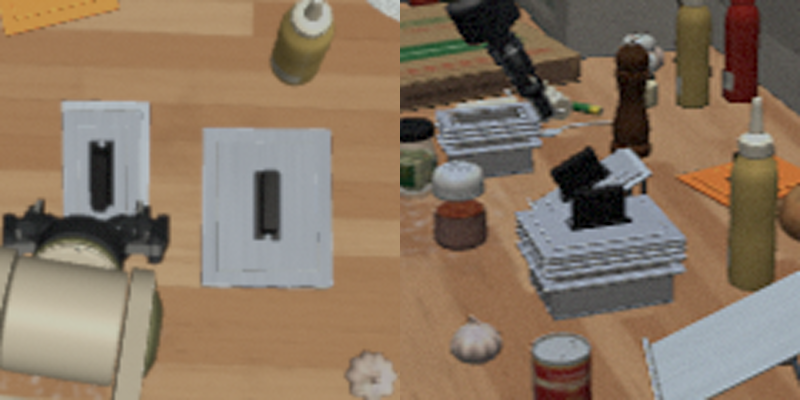

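The top view (left half) shows the large lid covering the pile with no pan rim showing. Now I measure that alignment and check the small fin's position along x.

```bash
python3 - <<'E'
from ov import *
i=load('top0')
print(proj(i,[[.547,.079,.108],[.4937,.079,.081],[.505,.079,.047]]))
E4=[(0,0),(1,0),(2,0),(3,0)]
print('pan',edgefit('top0',.5,-.09,.078,.16,.13,0,E4)); print('lid',edgefit('t9',.5,-.09,.083,.16,.13,0,E4))
a=load('top0')['pixels'][165:250,255:325,::-1];b=load('t9')['pixels'][165:250,255:325,::-1]
cv2.imwrite('pics/x10.png',np.hstack([cv2.resize(a,None,fx=5.5,fy=5.5,interpolation=2),cv2.resize(b,None,fx=5.5,fy=5.5,interpolation=2)]))
E
```

```text
[[226.698  187.6622]
 [227.0202 208.972 ]
 [227.9425 206.5782]]
pan (array([ 0.5003, -0.09  , -0.5452]), np.float64(422.6783447265625))
lid (array([ 0.4997, -0.0886,  0.403 ]), np.float64(439.01080322265625))
```

View pics/x10.png

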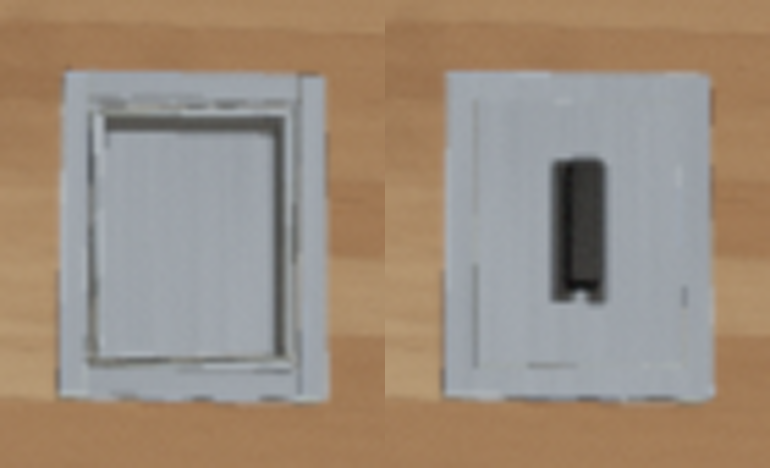

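The large lid lines up with the rim to within about 1.5 mm and 1°. Next I overlay the small fin's model to check its position along x.

```bash
python3 - <<'E'
from ov import *
R=tilted(0);ex,n,ey=R[:,0],-R[:,1],R[:,2]
def boxes(f):
    o=f-.048*n
    B=lambda hx,hy,z:np.array([o+sx*hx*ex+sy*hy*ey+z*n for sx,sy in((1,1),(1,-1),(-1,-1),(-1,1))])
    return [(B(.03,.008,.048),(0,0,255)),(B(.035,.013,.011),(0,255,255)),(B(.065,.04,.005),(0,255,0))]
f=np.array([.5205,.0795,.0945])
overlay('top0','o11',(205,160,255,225),8,boxes(f)); overlay('side0','o11b',(200,145,270,200),8,boxes(f))
a=cv2.imread('pics/o11.png');b=cv2.imread('pics/o11b.png')
h=max(a.shape[0],b.shape[0]); p=lambda x:cv2.copyMakeBorder(x,0,h-x.shape[0],0,0,0); c=np.hstack([p(a),p(b)]); cv2.imwrite('pics/o12.png',cv2.resize(c,None,fx=.83,fy=.83))
E
```

```text
(no output)
```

View pics/o12.png

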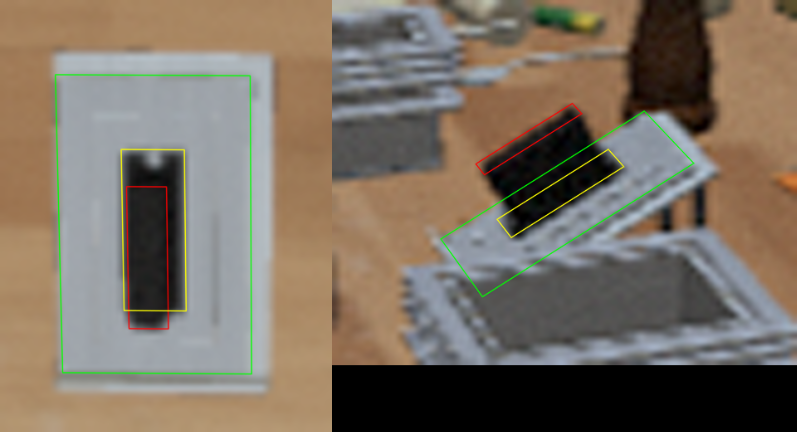

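The model fits in both views. I advance.

```bash
python3 - <<'E'
from ov import *
plan([.531,.0797,.075],tilted(-.3),10)
E
```

```text
0 [ 0.1  9.8 -0.1] [-0.0002  0.0004  0.    ]
1 [ 0.1  9.8 -0.1] [-0.0002  0.0004  0.    ]
2 [ 0.1  9.8 -0.1] [-0.0002  0.0004  0.    ]
3 [ 0.1  9.8 -0.1] [-0.0002  0.0004  0.    ]
4 [ 0.1  9.8 -0.1] [-0.0002  0.0004  0.    ]
5 [ 0.1  9.8 -0.1] [-0.0002  0.0004  0.    ]
6 [ 0.1  9.8 -0.1] [-0.0002  0.0004  0.    ]
7 [ 0.1  9.8 -0.1] [-0.0002  0.0004  0.    ]
8 [ 0.1  9.8 -0.1] [-0.0002  0.0004  0.    ]
9 [ 0.1  9.8 -0.1] [-0.0002  0.0004  0.    ]
```

Call:
move_arm:
  targets: [0, 14, 0, 0, 0, 0, 0, 14, 0, 0, 0, 0, 0, 14, 0, 0, 0, 0, 0, 14, 0, 0, 0, 0, 0.5, 14, -0.5, -0.001, 0, 0]
  hand: 0.5

```text
time_s: 18.82
position: [0.5188, 0.0791, 0.0988]
tool_rot: [[0.891, 0.454, 0.003], [-0.002, -0.003, 1.0], [0.454, -0.891, -0.001]]
ft_force: [0.4, -0.2, 0.8]
grip_width: 0.0645
```

Call:
move_arm:
  targets: [0, 6, 0, 0, 0, 0, 0, 6, 0, 0, 0, 0, 0, 6, 0, 0, 0, 0, 0, 5, 0, 0, 0, 0, 0, 5, 0, 0, 0, 0]

```text
time_s: 19.45
position: [0.5312, 0.0792, 0.0748]
tool_rot: [[0.891, 0.455, 0.003], [-0.002, -0.003, 1.0], [0.455, -0.891, -0.001]]
ft_force: [0.5, -1.2, 0.7]
grip_width: 0.0643
```

```bash
python3 - <<'E'
from ov import *
st(); save('side','s12'); overlay('s12','o13',(190,125,290,200),8,[])
E
```

```text
t 19.45 p [0.5312 0.0792 0.0748] F [ 0.5048 -1.207   0.7289] T [0.002  0.1941 0.0207] w 0.0643
y [ 0.4549 -0.0025 -0.8906] az -0.17116752354678721 tilt 27.05677017075776 roll(z.z) -0.0749002128939833 q [  -5.2   25.3  109.     6.9   18.9 -101.1]
```

View pics/o13.png

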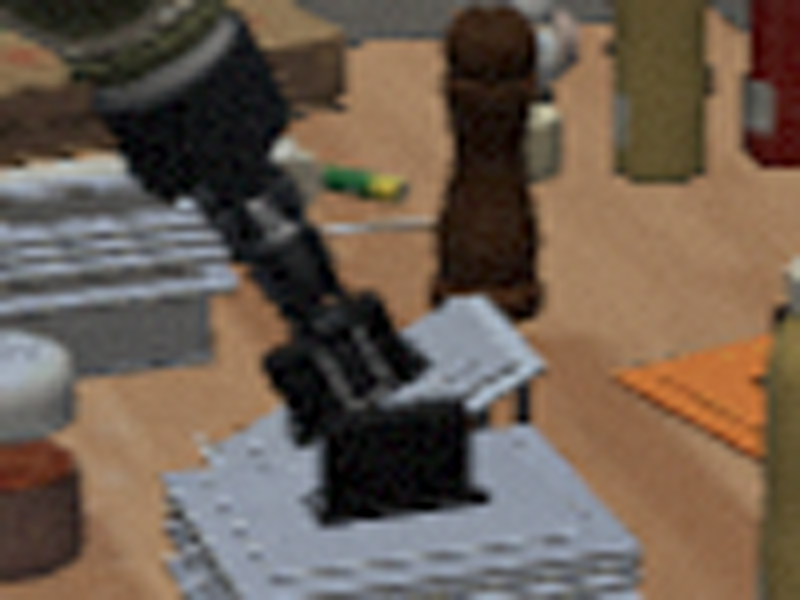

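The fingers straddle the small fin in view. I close and lift.

Call:
move_arm:
  targets: [0, 0, 0, 0, 0, 0, 0, 0, 0, 0, 0, 0, 0, 0, 0, 0, 0, 0, 0, 0, 0, 0, 0, 0, 0, 0, 0, 0, 0, 0]
  hand: -1
  squeeze: 60

```text
time_s: 20.12
position: [0.5309, 0.0792, 0.0752]
tool_rot: [[0.891, 0.455, 0.003], [-0.002, -0.002, 1.0], [0.455, -0.891, -0.001]]
ft_force: [-4.7, 0.1, 5.1]
grip_width: 0.0152
```

Call:
move_arm:
  targets: [0, 0, 0, 0, 0, 0, 0, 0, 0, 0, 0, 0, 0, 0, 0, 0, 0, 0, 0, 0, 0, 0, 0, 0, 0, 0, 0, 0, 0, 0]
  squeeze: 80

```text
time_s: 20.75
position: [0.5309, 0.0792, 0.0752]
tool_rot: [[0.891, 0.455, 0.003], [-0.002, -0.002, 1.0], [0.455, -0.891, -0.001]]
ft_force: [-4.8, -0.1, 6.4]
grip_width: 0.0147
```

Call:
move_arm:
  targets: [0, -2, 0, 0, 0, 0, 0, -5, 0, 0, 0, 0, 0, -8, 0, 0, 0, 0, 0, -10, 0, 0, 0, 0, 0, -10, 0, 0, 0, 0]

```text
time_s: 21.38
position: [0.5147, 0.0793, 0.1068]
tool_rot: [[0.891, 0.455, 0.003], [-0.002, -0.003, 1.0], [0.455, -0.891, -0.001]]
ft_force: [0.3, 0.8, -2.3]
grip_width: 0.0152
```

Call:
move_arm:
  targets: [0, -12, 0, 0, 0, 0, 0, -14, 0, 0, 0, 0, 0, -14, 0, 0, 0, 0, 0, -12, 0, 0, 0, 0, 0, -8, 0, 0, 0, 0]

```text
time_s: 22.0
position: [0.4876, 0.0794, 0.1604]
tool_rot: [[0.89, 0.455, 0.003], [-0.002, -0.003, 1.0], [0.455, -0.89, -0.001]]
ft_force: [0.1, -0.4, -2.1]
grip_width: 0.0149
```

```bash
python3 - <<'E'
from ov import *
st(); plan([.474,.12,.185],tilted(-.5,0),10)
save('side','s13'); overlay('s13','o14',(180,100,290,200),6,[])
E
```

```text
t 22.0 p [0.4876 0.0794 0.1604] F [ 0.1354 -0.384  -2.1427] T [-0.02    0.4489 -0.0079] w 0.0149
y [ 0.4551 -0.0026 -0.8904] az -0.17378711982060976 tilt 27.07304716740842 roll(z.z) -0.0757308492435237 q [ -5.8  12.8 108.8   4.8  31.6 -99.1]
0 [-0.1 -2.8  4.1] [-0.      0.0006  0.0473]
1 [-0.2 -2.8  4.1] [-0.      0.0006  0.0473]
2 [-0.4 -2.8  4.1] [-0.      0.0006  0.0473]
3 [-0.5 -2.8  4.1] [-0.      0.0006  0.0473]
4 [-0.6 -2.8  4.1] [-0.      0.0006  0.0473]
5 [-0.8 -2.7  4.1] [-0.      0.0006  0.0473]
6 [-0.9 -2.7  4.1] [-0.      0.0006  0.0473]
7 [-1.  -2.6  4. ] [-0.      0.0006  0.0473]
8 [-1.1 -2.6  4. ] [-0.      0.0006  0.0473]
9 [-1.3 -2.5  4. ] [-0.      0.0006  0.0473]
```

View pics/o14.png

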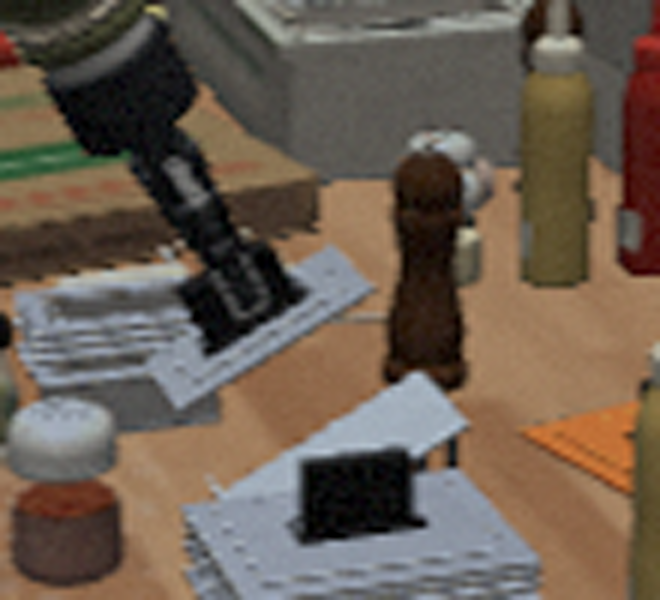

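Call:
move_arm:
  targets: [0, -3, 4, 0, 0.0005, 0.047, 0, -3, 4, 0, 0.0005, 0.047, 0, -3, 4, 0, 0.0005, 0.047, -0.5, -3, 4, 0, 0.0005, 0.047, -0.5, -3, 4, 0, 0.0005, 0.047]

```text
time_s: 22.68
position: [0.4814, 0.0996, 0.173]
tool_rot: [[0.972, 0.233, 0.005], [-0.005, -0.002, 1.0], [0.233, -0.973, -0.0]]
ft_force: [0.3, -0.3, -1.9]
grip_width: 0.0146
```

Call:
move_arm:
  targets: [-0.5, -3, 4, 0, 0.0005, 0.047, -1, -3, 4, 0, 0.0005, 0.047, -1, -3, 4, 0, 0.0005, 0.047, -1, -2.5, 4, 0, 0.0005, 0.047, -1, -2.5, 4, 0, 0.0005, 0.048]

```text
time_s: 23.3
position: [0.4751, 0.1196, 0.1862]
tool_rot: [[1.0, -0.001, 0.008], [-0.008, -0.0, 1.0], [-0.001, -1.0, -0.0]]
ft_force: [0.1, -0.2, -2.3]
grip_width: 0.015
```

```bash
python3 - <<'E'
from ov import *
st()
E4=[(0,0),(1,0),(2,0),(3,0)]
for z in(.078,.079,.080): print(edgefit('top0',.472,.309,z,.13,.08,-1,E4))
overlay('top0','o15',(118,185,170,250),9,[(rect(.4715,.310,.079,.13,.08,-.9),(0,0,255))])
plan([.474,.309,.165],tilted(-1.1,0),10)
E
```

```text
t 23.3 p [0.4751 0.1196 0.1862] F [ 0.1257 -0.1625 -2.3288] T [-0.0143 -0.0295  0.0094] w 0.015
y [-0.0007 -0.0001 -1.    ] az -0.45388327539056017 tilt -0.04103743464738087 roll(z.z) -0.005191184886266567 q [  0.3  18.7  88.7  -0.   72.6 -89.3]
(array([ 0.4715,  0.3101, -0.9576]), np.float64(356.5677490234375))
(array([ 0.4714,  0.3099, -0.8219]), np.float64(357.5550231933594))
(array([ 0.4713,  0.3096, -0.9571]), np.float64(358.44647216796875))
0 [-0.3  2.1 18.9] [ 0.      0.0011 -0.0001]
1 [-0.3  2.1 18.9] [ 0.      0.0011 -0.0001]
2 [-0.3  2.1 18.9] [ 0.      0.0011 -0.0001]
3 [-0.3  2.1 18.9] [ 0.      0.0011 -0.0001]
4 [-0.3  2.1 18.9] [ 0.      0.0011 -0.0001]
5 [-0.4  2.1 18.9] [ 0.      0.0011 -0.0001]
6 [-0.4  2.1 18.9] [ 0.      0.0011 -0.0001]
7 [-0.4  2.1 18.9] [ 0.      0.0011 -0.0001]
8 [-0.4  2.1 18.9] [ 0.      0.0011 -0.0001]
9 [-0.5  2.1 18.9] [ 0.      0.0011 -0.0001]
```

View pics/o15.png

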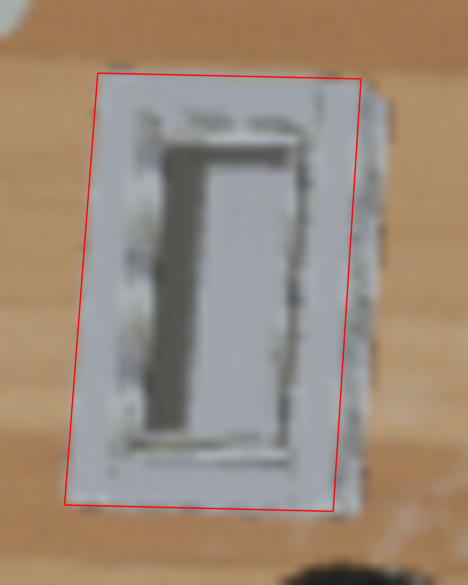

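The outline fits the small rim: (0.4715, 0.310), yaw about −0.9°. I move to hover over it.

Call:
move_arm:
  targets: [0, 2, 19, 0, 0.001, 0, 0, 2, 19, 0, 0.001, 0, -0.5, 2, 19, 0, 0.001, 0, -0.5, 2, 19, 0, 0.001, 0, -0.5, 2, 19, 0, 0.001, 0]

```text
time_s: 23.92
position: [0.4746, 0.2151, 0.176]
tool_rot: [[1.0, 0.001, 0.013], [-0.013, -0.0, 1.0], [0.001, -1.0, -0.0]]
ft_force: [0.7, 0.7, -2.7]
grip_width: 0.0145
```

Call:
move_arm:
  targets: [-0.5, 2, 19, 0, 0.001, 0, -0.5, 2, 19, 0, 0.001, 0, -0.5, 2, 19, 0, 0.001, 0, -0.5, 2, 19, 0, 0.001, 0, 0, 2, 18, 0, 0.001, 0]

```text
time_s: 24.55
position: [0.4739, 0.3098, 0.1661]
tool_rot: [[1.0, 0.001, 0.018], [-0.018, -0.0, 1.0], [0.001, -1.0, -0.0]]
ft_force: [-0.3, -0.3, -3.1]
grip_width: 0.015
```

Call:
move_arm:
  targets: [0, 10, 0, 0, 0, 0, 0, 12, 0, 0, 0, 0, 0, 12, 0, 0, 0, 0, 0, 10, 0, 0, 0, 0, 0, 4, 0, 0, 0, 0]

```text
time_s: 25.18
position: [0.4739, 0.3082, 0.1175]
tool_rot: [[1.0, -0.0, 0.018], [-0.018, -0.001, 1.0], [-0.0, -1.0, -0.001]]
ft_force: [-0.3, 0.0, -2.2]
grip_width: 0.0151
```

```bash
python3 - <<'E'
from ov import *
s=st(); save('side','s16');save('top','t16')
i=load('side0')
r=rect(.4715,.310,.079,.13,.08,-.9)
overlay('side0','o16a',(170,125,245,170),5,[(r,(0,0,255))]); overlay('s16','o16b',(170,125,245,170),10,[(r,(0,0,255))])
z=s['position'][2]-.026;print(proj(i,rect(.4715,.31,z,.13,.08,-.9))-proj(i,r))
a=cv2.imread('pics/o16a.png'); a=cv2.resize(a,(750,450))
cv2.imwrite('pics/o16a.png',a)
E
```

```text
t 25.175 p [0.4739 0.3082 0.1175] F [-0.2664  0.0102 -2.2101] T [ 0.0753 -0.0011 -0.007 ] w 0.0151
y [-0.0001 -0.0005 -1.    ] az -1.0475624094726583 tilt -0.007084705049213348 roll(z.z) -0.030384718436899476 q [ 21.1  29.9  82.5  -0.   67.7 -67.9]
[[-0.0954 -2.9967]
 [-0.0852 -3.0891]
 [-0.1771 -3.1422]
 [-0.1813 -3.0467]]
```

View pics/o16a.png

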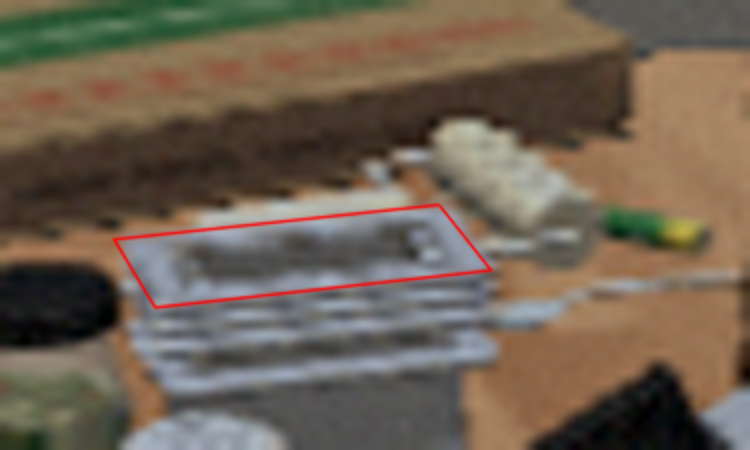

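View pics/o16b.png

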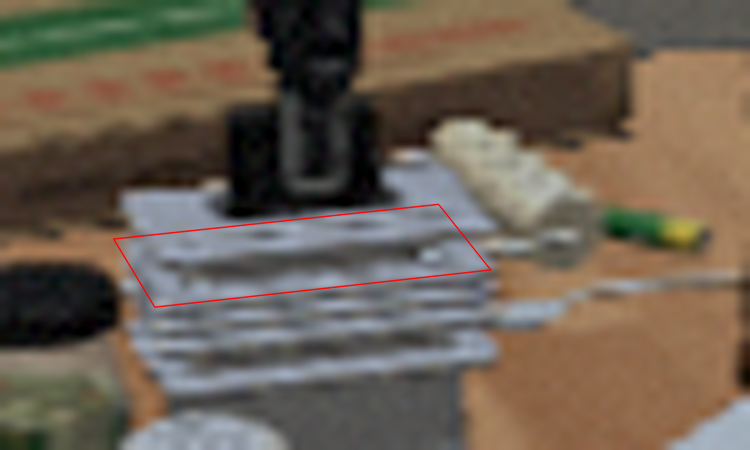

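The lid hovers square over the small rim. Its corners are at (122,200) and (493,230) against the rim's (120,245) and (490,270), so it is about 1 mm too far toward +x. I correct that and feel down.

Call:
move_arm:
  targets: [-0.5, 3, 0.5, 0, 0, 0, -0.5, 3, 0, 0, 0, 0, 0, 2, 0, 0, 0, 0, 0, 1, 0, 0, 0, 0, 0, 0, 0, 0, 0, 0]

```text
time_s: 25.9
position: [0.473, 0.309, 0.1093]
tool_rot: [[1.0, 0.001, 0.018], [-0.018, -0.0, 1.0], [0.001, -1.0, -0.0]]
ft_force: [0.5, -0.1, -2.4]
grip_width: 0.0151
```

Call:
move_arm:
  targets: [0, 0.7, 0, 0, 0, 0, 0, 0.7, 0, 0, 0, 0, 0, 0.6, 0, 0, 0, 0, 0, 0, 0, 0, 0, 0, 0, 0, 0, 0, 0, 0]

```text
time_s: 26.52
position: [0.473, 0.309, 0.1073]
tool_rot: [[1.0, 0.001, 0.018], [-0.018, -0.0, 1.0], [0.001, -1.0, -0.0]]
ft_force: [-0.2, -0.1, -2.1]
grip_width: 0.0151
```

Call:
move_arm:
  targets: [0, 0.5, 0, 0, 0, 0, 0, 0.5, 0, 0, 0, 0, 0, 0.5, 0, 0, 0, 0, 0, 0, 0, 0, 0, 0, 0, 0, 0, 0, 0, 0]

```text
time_s: 27.15
position: [0.473, 0.309, 0.1058]
tool_rot: [[1.0, 0.001, 0.018], [-0.018, -0.0, 1.0], [0.001, -1.0, -0.0]]
ft_force: [-0.0, 0.1, -2.0]
grip_width: 0.0147
```

Call:
move_arm:
  targets: [0, 0.5, 0, 0, 0, 0, 0, 0.5, 0, 0, 0, 0, 0, 0.3, 0, 0, 0, 0, 0, 0, 0, 0, 0, 0, 0, 0, 0, 0, 0, 0]

```text
time_s: 27.78
position: [0.473, 0.309, 0.1046]
tool_rot: [[1.0, 0.001, 0.018], [-0.018, -0.0, 1.0], [0.001, -1.0, -0.0]]
ft_force: [-0.4, -0.4, -2.1]
grip_width: 0.0147
```

Call:
move_arm:
  targets: [0, 0.5, 0, 0, 0, 0, 0, 0.5, 0, 0, 0, 0, 0, 0, 0, 0, 0, 0, 0, 0, 0, 0, 0, 0, 0, 0, 0, 0, 0, 0]

```text
time_s: 28.4
position: [0.473, 0.309, 0.1036]
tool_rot: [[1.0, 0.001, 0.018], [-0.018, -0.0, 1.0], [0.001, -1.0, -0.0]]
ft_force: [0.6, -0.6, -0.5]
grip_width: 0.0152
```

Call:
move_arm:
  targets: [0, 0.5, 0, 0, 0, 0, 0, 0.5, 0, 0, 0, 0, 0, 0, 0, 0, 0, 0, 0, 0, 0, 0, 0, 0, 0, 0, 0, 0, 0, 0]

```text
time_s: 29.02
position: [0.4731, 0.309, 0.1026]
tool_rot: [[1.0, 0.001, 0.018], [-0.018, -0.0, 1.0], [0.001, -1.0, -0.0]]
ft_force: [-0.2, -0.5, 1.7]
grip_width: 0.0147
```

Call:
move_arm:
  targets: [0, 0.5, 0, 0, 0, 0, 0, 0.3, 0, 0, 0, 0, 0, 0, 0, 0, 0, 0, 0, 0, 0, 0, 0, 0, 0, 0, 0, 0, 0, 0]

```text
time_s: 29.65
position: [0.4731, 0.309, 0.1018]
tool_rot: [[1.0, 0.001, 0.018], [-0.018, -0.0, 1.0], [0.001, -1.0, -0.0]]
ft_force: [-0.9, -1.0, 3.9]
grip_width: 0.0153
```

```bash
python3 - <<'E'
from ov import *
st(); save('side','s17'); overlay('s17','o17',(170,125,245,170),10,[])
E
```

```text
t 29.65 p [0.4731 0.309  0.1018] F [-0.872  -1.0199  3.8952] T [-0.0128  0.2199 -0.0208] w 0.0153
y [ 0.0011 -0.     -1.    ] az -1.0251407761584217 tilt 0.06166606260752906 roll(z.z) -0.00017490284924456462 q [ 21.2  30.9  83.6  -0.   65.4 -67.8]
```

View pics/o17.png

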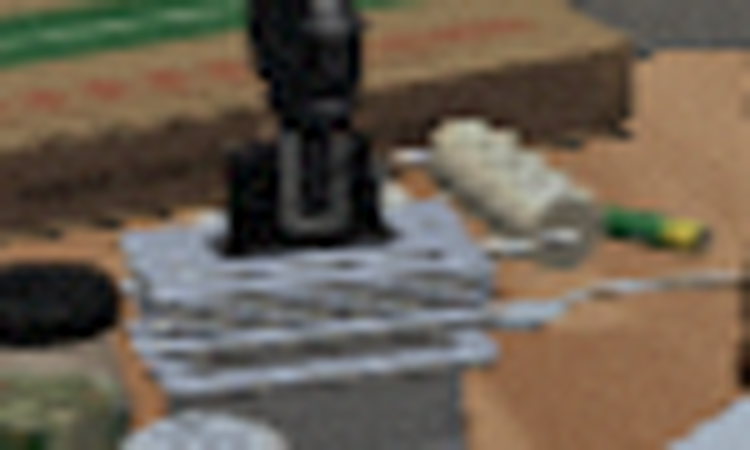

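It is resting: Fz went from −2.1 to +3.9 N, about 6 N of contact, and the edges line up in view. I release, rise, and retreat so the top camera can see.

Call:
move_arm:
  targets: [0, 0, 0, 0, 0, 0, 0, 0, 0, 0, 0, 0, 0, 0, 0, 0, 0, 0, 0, 0, 0, 0, 0, 0, 0, 0, 0, 0, 0, 0]
  hand: 0.3

```text
time_s: 30.32
position: [0.473, 0.309, 0.1017]
tool_rot: [[1.0, 0.001, 0.018], [-0.018, -0.0, 1.0], [0.001, -1.0, -0.0]]
ft_force: [0.1, 0.3, 0.8]
grip_width: 0.0557
```

Call:
move_arm:
  targets: [0, -5, 0, 0, 0, 0, 0, -10, 0, 0, 0, 0, 0, -20, 0, 0, 0, 0, 0, -30, 0, 0, 0, 0, 0, -35, 0, 0, 0, 0]

```text
time_s: 30.95
position: [0.4727, 0.309, 0.2032]
tool_rot: [[1.0, 0.001, 0.018], [-0.018, -0.0, 1.0], [0.001, -1.0, -0.0]]
ft_force: [0.2, 1.2, 0.2]
grip_width: 0.0553
```

Call:
move_arm:
  targets: [-15, -10, -35, 0, 0, 0, -15, -10, -35, 0, 0, 0, -15, 0, -35, 0, 0, 0, -15, 0, -35, 0, 0, 0, -10, 0, -35, 0, 0, 0]

```text
time_s: 31.58
position: [0.3991, 0.1344, 0.2225]
tool_rot: [[1.0, 0.002, 0.017], [-0.017, -0.0, 1.0], [0.002, -1.0, -0.0]]
ft_force: [1.3, -0.8, -0.8]
grip_width: 0.0555
```

```bash
python3 - <<'E'
from ov import *
st(); save('top','t18',s=1.5);save('side','s18',s=1.5)
E4=[(0,0),(1,0),(2,0),(3,0)]
print('lidS',edgefit('t18',.472,.309,.084,.13,.08,-1,E4))
print('lidL',edgefit('t18',.5,-.09,.083,.16,.13,0,E4))
a=load('top0')['pixels'][185:250,115:175,::-1];b=load('t18')['pixels'][185:250,115:175,::-1]
cv2.imwrite('pics/x18.png',np.hstack([cv2.resize(a,None,fx=6.5,fy=6.5,interpolation=2),cv2.resize(b,None,fx=6.5,fy=6.5,interpolation=2)]))
E
```

```text
t 31.575 p [0.3991 0.1344 0.2225] F [ 1.2664 -0.7834 -0.7697] T [ 0.0156 -0.0187 -0.0015] w 0.0555
y [ 0.0022 -0.0001 -1.    ] az -1.0007089222130339 tilt 0.12694615746697904 roll(z.z) -0.004863421014585488 q [  2.4   9.6  94.9  -0.   75.4 -86.6]
lidS (array([ 0.4712,  0.3101, -1.6178]), np.float64(276.4503173828125))
lidL (array([ 0.4997, -0.0886,  0.403 ]), np.float64(436.6334533691406))
```

View pics/x18.png

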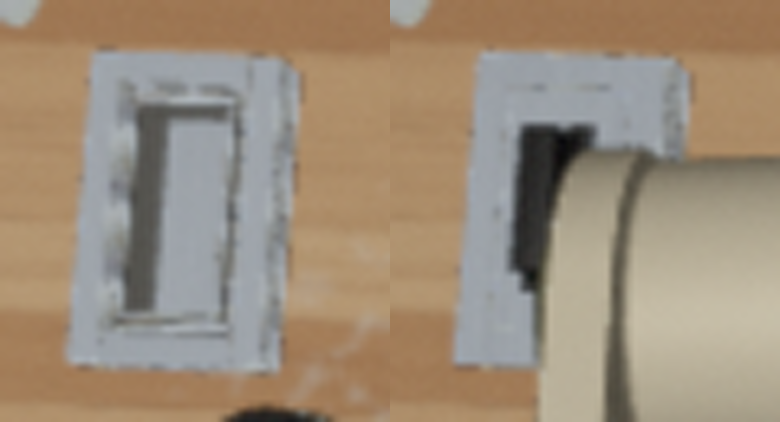

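View pics/t18.png

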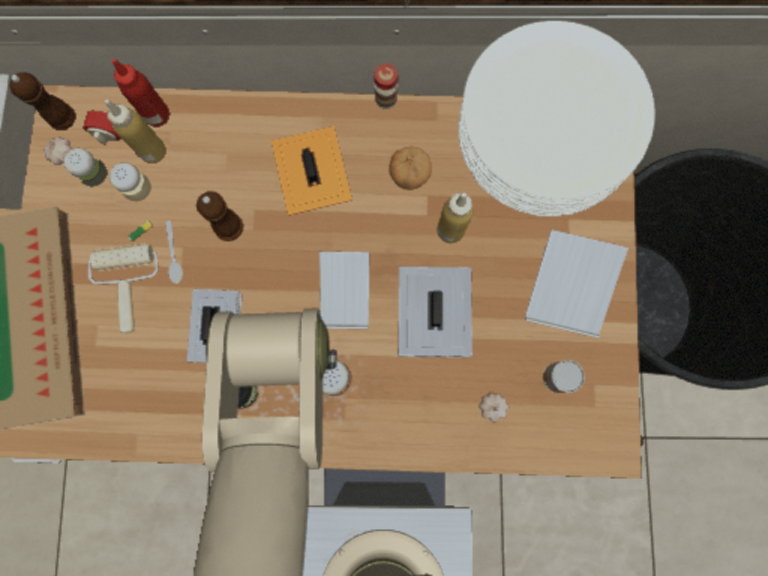

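View pics/s18.png

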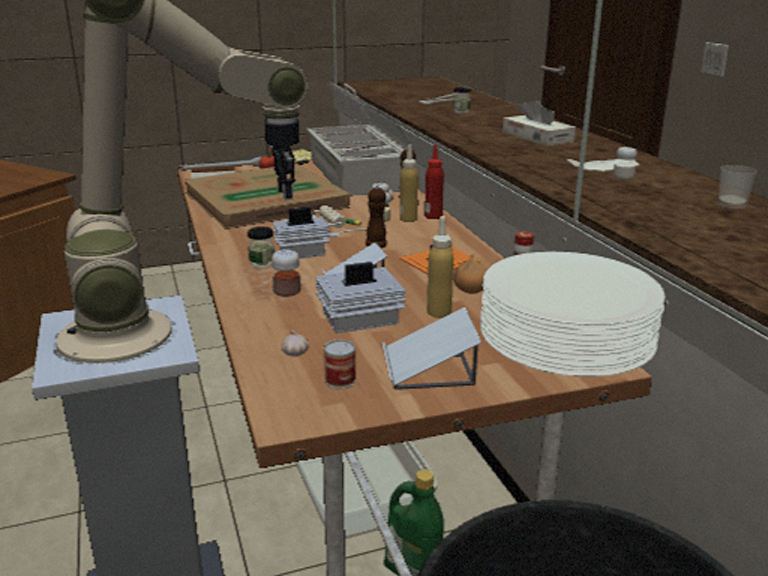

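Both lids are on and everything still stands. The arm hides part of the small lid, so I move it aside for a full check.

Call:
move_arm:
  targets: [0, -5, -30, 0, 0, 0, 0, -5, -30, 0, 0, 0, 0, 0, -30, 0, 0, 0, 0, 0, -30, 0, 0, 0, 0, 0, -20, 0, 0, 0]

```text
time_s: 32.3
position: [0.3977, -0.0054, 0.2323]
tool_rot: [[1.0, 0.002, 0.018], [-0.018, -0.0, 1.0], [0.002, -1.0, -0.0]]
ft_force: [-0.1, 0.3, 0.2]
grip_width: 0.0555
```

Call:
move_arm:
  targets: [0, 0, 0, 0, 0, 0, 0, 0, 0, 0, 0, 0, 0, 0, 0, 0, 0, 0, 0, 0, 0, 0, 0, 0, 0, 0, 0, 0, 0, 0]

```text
time_s: 32.92
position: [0.3973, -0.0044, 0.2317]
tool_rot: [[1.0, 0.001, 0.017], [-0.017, -0.0, 1.0], [0.001, -1.0, -0.0]]
ft_force: [1.0, 0.4, 0.3]
grip_width: 0.0559
```

```bash
python3 - <<'E'
from ov import *
st(); save('top','t19')
E4=[(0,0),(1,0),(2,0),(3,0)]
print('lidS',edgefit('t19',.472,.309,.084,.13,.08,-1,E4))
W=cloud(load('t19'))
for c,h in(((.4715,.31),(.06,.035)),((.5,-.09),(.075,.06))):
    m=(abs(W[...,0]-c[0])<h[0])&(abs(W[...,1]-c[1])<h[1])&(abs(W[...,2]-.085)<.01);P=W[m];A=np.c_[P[:,:2]-c,np.ones(len(P))];p=np.linalg.lstsq(A,P[:,2],rcond=None)[0];print(len(P),np.degrees(p[:2]),p[2])
a=load('top0')['pixels'][185:250,115:175,::-1];b=load('t19')['pixels'][185:250,115:175,::-1]
cv2.imwrite('pics/x19.png',np.hstack([cv2.resize(a,None,fx=6.5,fy=6.5,interpolation=2),cv2.resize(b,None,fx=6.5,fy=6.5,interpolation=2)]))
E
```

```text
t 32.925 p [ 0.3973 -0.0044  0.2317] F [0.9586 0.35   0.3498] T [ 0.0593 -0.0323  0.0092] w 0.0559
y [ 0.0009 -0.0001 -1.    ] az -0.9962043540416897 tilt 0.051997546875576645 roll(z.z) -0.002512186958917994 q [ -17.8    6.7   96.9    0.    76.4 -106.9]
lidS (array([ 0.4708,  0.31  , -1.444 ]), np.float64(371.0152893066406))
938 [-0.0754 -0.4357] 0.08573814672296372
1717 [-0.1222  0.3957] 0.08496303817305949
```

View pics/x19.png

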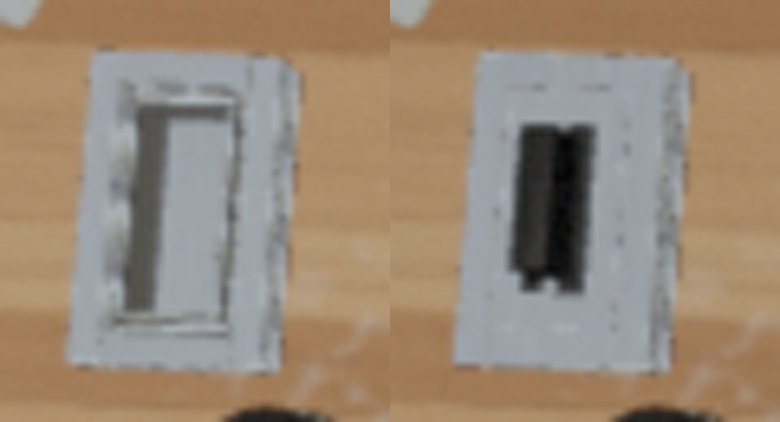

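The small lid sits within about 1 mm and 0.6° of its rim, and both lids are level. I hand in.

```bash
python3 -c "
from rig import env; print(env.close_job())"
```

```text
the job is handed in; nothing more can be done
None
```

I put the large lid on the large pile first, then the small lid on the small pile, and handed the job in at about 33 s. Each lid was lifted by its handle, levelled, and lowered until I felt 6–7 N of contact before letting go.

| Check (top camera) | Large lid | Small lid |
|---|---|---|
| Offset from rim | 0.6 mm in x, 1.4 mm in y | 0.7 mm in x, 0.1 mm in y |
| Turn from rim | about 0.3–1° (the fitted rim yaw varied) | about 0.6° |
| Tilt | within 0.5° | within 0.5° |

- **Surroundings:** nothing nearby looked moved or knocked over in the last pictures, by eye. The arm ended clear of everything with the gripper empty.
- **Disagreement:** the side camera read y about 3–4 mm lower than the top camera. I relied on the top camera for the rim positions. From the side camera I only compared lid with rim in the same picture, for small x corrections of 1–1.5 mm.

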